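Clip the vial carrier onto the tube mixer's spindle

TASK

The vial carrier is back on the bench tube mixer and its brass split clip has been laid on the flat top in front of the spindle, mouth towards it. Take the red-handled fork tool from its wooden rest, push the clip with the fork sideways into the spindle's groove until it snaps fully home, and lay the fork back in its rest. The spindle stands on soft rubber and gives way under the push, so push by feel, no harder than the snap needs, ease off as soon as it snaps, keep the fingers off the clip and leave everything else where it is.

Things in the scene. Friction and masses are not known exactly. Their poses are not given: they have to be found in the camera images.
- clip: brass split clip lying flat on the carrier's flat top, 29 x 27 mm, 5 mm thick. Origin on its underside at the centre of its seat (it comes onto the spindle's axis); the mouth opens along +x, z up; flared jaws end at x = +15 mm. Lies 22 to 28 mm from the spindle axis, roughly facing it. Pushed at 20 N or more it bends; once home, at 9 N.
- clip_back (a point): middle of the clip's straight back edge (27 mm wide, where the fork pushes), 14 mm behind its origin, mid-thickness; same axes as the clip. The jaws spring apart over the groove and close behind it: this takes 8 to 16 N, depending on friction; then the push drops suddenly as the clip jumps the last 6 mm or so home. If it goes harder it sits askew: back off and push again.
- spindle (a point): steel spindle in the middle of the carrier. Point on its axis, level with the flat top, 133 mm above the bench; z up, x as the mixer's. Above it: groove 12 mm in diameter, 6.8 mm high, then an 18 mm head up to 17 mm. The flat aluminium top is 88 mm across; 11 mm or more below it is the blue vial plate, 170 mm across, with vials.
- mixer: fixed white housing of the mixer, 190 x 190 x 75 mm, origin on the bench under its centre, below the resting spindle; panel at -x. Carrier and spindle stand on a rubber mount: it gives 1.2 mm per N along the diagonal between the housing's +x and +y, 0.6 mm per N across that, and springs back, so the spindle goes 5 to 15 mm aside before the clip snaps; 18 mm harms it.
- fork: fork tool, 0.12 kg: red handle 100 mm long, 14 mm wide, 20 mm tall with flat sides, steel shank and flat fork head 49 mm wide, 5 mm thick. Origin at the handle's centre; +x along the tool to the fork, z up, blade level with the handle's middle. Straight push edge 33 mm wide at x = +100 mm between two tines reaching to x = +113 mm.
- fork_notch (a point): middle of the fork's push edge, mid-thickness: 100 mm ahead of the fork's origin on its x axis; same axes as the fork.
- rest: fixed wooden tool rest, 110 x 50 mm. Origin on the bench under its centre; x along the lying tool. Cradles at x = +36 and -36 mm, 8 mm long, notch 22 mm wide, floor 31 mm and cheeks 40 mm above the bench. The fork lies in them, origin 41 mm above the bench over the rest's origin, x along the rest's x; pinch the handle between them from above.
- amber: amber glass jar, black cap, 52 mm across, 100 mm tall, in the brown tray; not to be moved.
- dropper: small white plastic bottle with a blue band, 36 mm across, 85 mm tall, in the brown tray; not to be moved.
- jug: large white plastic bottle, 96 mm across, 190 mm tall, in the brown tray; not to be moved.
- beaker: glass beaker, 68 mm across, 85 mm tall, near the far edge of the bench; not to be moved.
- dish: white dish of small spare washers, 68 mm across, 16 mm tall, on the bench towards the robot; not to be moved.
- driver: screwdriver lying on the bench on the right; not to be moved.
- cap: round black dust cap of the mixer, 44 mm across, 20 mm tall, lying on the bench on the left; not to be moved.
Things that resemble listed ones, but are neither listed nor needed, are in the scene too. What is shaped like the fork but turquoise is not meant.

How it is judged:
By the outcome, as a careful person would: the job done as asked, in the order asked, and still so for the second after the job is handed in, with the robot touching nothing.
It also fails if it takes over 61 s, if anything falls off the work surface, if the arm or the gripper's body presses on something with over 40 N, if the wrist force passes 120 N, or if a joint passes its speed limit or range.

ROBOT

A 6-joint arm with a two-finger parallel gripper is mounted at the origin on the work surface. World frame = base frame: x ahead of the robot, y to its left, z up, the work surface at z = 0. Lengths are in mm, angles in rad, forces in N, time in s.
With the tool pointing down it reaches from about 350 to 875 mm from the base axis. Payload 4.2 kg.
Tool frame: the origin (TCP) lies on the mounting face of the last link; the fingertips stand 173 mm ahead of it and the grasp point (between the pads) lies 155 mm ahead of it; z points along the fingers, y is the direction in which the jaws open and shut (so a half turn about z gives the same grasp; the last joint's range is limited). The gripper opens to 85 mm and grips with 20 to 120 N. Pads are 22 mm wide; open, the fingers measure 114 mm over their backs; the gripper's body (76 mm by 85 mm) begins 54 mm behind the grasp point. The pads swing forward as they close: fully open they stand 13 mm farther back than shut.
Start: joints at [-0.956, 0.385, 0.008, 0, -1.194, -0.259], TCP at [217.727, -585.828, 404.712] pointing down, gripper open.
Joint ranges: [-3.14, 3.14], [-1.21, 2.06], [-1.07, 1.41], [-3.16, 2.05], [-2.99, -0.16], [-3.1, 3.1]. Speed limits (rad/s): [2.79, 2.79, 3.14, 3.14, 3.14, 3.14].

INTERFACE

Orientations are given as a unit quaternion [x, y, z, w].
In Python, from bench import arm gives the robot as it stands. The module is installed in compiled form; this text tells all that it offers.
- The arm moves only by the tool play_rows, never from a script. Its argument "moves" is a list of rows, each a list of 3 entries, a list of its own where there are three numbers: the shift along the world's x, y, z in units of 30 cm (1.0 is 30 cm), then the turn about the world's z in units of 30 degrees (1.0 is 30 degrees), then the gripper's target within -1 to 1 (shut at 1, half-way at 0, fully open at -1). In form: [[[x, y, z], turn, jaw], ...]. A call has 1 to 12 rows; each row is the pose to reach, as a shift and turn from the pose measured when the call began; what a row does not reach only later rows make up. A row lasts 1/8 s, in which the tool goes at most 62.5 mm and 10.7 degrees, less where a joint would pass 70% of its speed; a pose out of reach is approached as far as the arm can. A call with a number of a shift or a turn outside -1 to 1 is refused whole. A call with a gripper value outside its range is refused whole. The fingers move at their own pace and stop on an object; the grip force is fixed at half the most. Time passes only in rows, so rows that repeat a pose let the fingers close. It gives the time, the measured TCP pose, the force and the opening at its end, in the units of the state.
- arm.read_state(): the state, without advancing time (a new reading comes with each control period).
- arm.get_image(name): name is "scene" or "side" or "wrist"; returns a dict with "pixels" (420x560x3 uint8, red, green, blue), "vfov" (degrees; the focal length in pixels is half the picture's height over the tangent of half this angle, whatever the lens; pixels are square), "cx", "cy" (the principal point, pixels), "xyz" and "rotation" of the camera in the world. Camera axes: x right, y up, looking along -z (the intrinsics and any distortion apply to the point x, -y, -z); pixel columns grow to the right and rows downward; lengths in mm; the calibration is good to about 2 mm. The wrist camera is an equidistant fisheye: a pixel r from the principal point sees the ray r / f radians off the axis. A picture is of the moment at which its call begins. There is no depth.
- arm.job_done(): hands the job in, once; it reports no verdict.
Trained networks look in a picture, given as the dict that the camera call returned (one of the last four; its "shot" number tells which), for a name from the list of things; names that differ only in an ending like _2 or _b are one class to them, and where a whole thing is asked for, a point or a joint stands for the part that bears it (a point fixed in the world has none). Each returns a list of dicts, best first, with "conf" (0 to 1); they miss things now and then, are a little off and sometimes report something else, mostly with a low value. They report only what shows in the picture. A call takes as long as a camera call. They do not tell look-alikes from the thing itself.
- arm.look_for(name, picture): "centre" ([x, y, z] in mm, in world coordinates, good to about 4 mm: the middle of the surface that is visible of it).
The state is a dict: "clock": time; "joints": joint angles; "joint_vel": joint speeds; "joint_efforts": joint torques, N m; "position": TCP position; "ee_rot": TCP orientation; "contact_force": force on the tool from outside, world axes, zero at the start; "wrist_torque": the same for the moment, N m; "gripper_width": finger opening in mm.
Only numpy, scipy, OpenCV 4.12 (cv2) and the standard library are available. Lean on these libraries where they do the work, as an engineer would, in place of code of your own. Each camera call takes 0.05 s, during which the arm holds its last target.

## Working session

There is one attempt and no reset: what is moved stays moved. The work goes in short steps, Python scripts to look and compute and a tool call to move; the robot and the scene stay as the last step left them, time stands still between calls to the robot, and variables do not carry over. Pictures are saved under pics/ and viewed, and the job is handed in when it is done.

Besides the shell and the picture viewer there is one more tool, called after "Call:" as name(argument=value, ...) on one line, values as JSON. play_rows: Moves the arm, as the interface text tells. Shifts and turns lie within -1 to 1; 1 stands for 30 cm of shift or 30 degrees of turn. Its arguments: {"type":"object","properties":{"moves":{"type":"array"}},"required":["moves"]}

```bash
mkdir -p pics; ls; cat > h.py <<'E'
from bench import arm
import numpy as np, cv2, math
from scipy.spatial.transform import Rotation as R
def shot(n,fn=None):
    p=arm.get_image(n)
    if fn: cv2.imwrite('pics/'+fn+'.png',cv2.cvtColor(p['pixels'],cv2.COLOR_RGB2BGR))
    return p
def rot(p):
    r=np.array(p['rotation'],float)
    return r if r.shape==(3,3) else R.from_quat(r).as_matrix()
def f(p): return p['pixels'].shape[0]/2/math.tan(math.radians(p['vfov'])/2)
def ray(p,u,v,fish=False):
    x=(u-p['cx'])/f(p); y=(v-p['cy'])/f(p)
    if fish:
        r=math.hypot(x,y); s=math.sin(r)/r if r>1e-9 else 1
        d=np.array([x*s,-y*s,-math.cos(r)])
    else: d=np.array([x,-y,-1.])
    return rot(p)@(d/np.linalg.norm(d))
def atz(p,u,v,z,fish=False):
    d=ray(p,u,v,fish); o=np.array(p['xyz'],float); return o+d*(z-o[2])/d[2]
def proj(p,X,fish=False):
    c=rot(p).T@(np.array(X,float)-np.array(p['xyz'],float)); c=np.array([c[0],-c[1],-c[2]])
    if fish:
        rr=math.hypot(c[0],c[1]); th=math.atan2(rr,c[2]); q=c[:2]/rr*th if rr>1e-9 else c[:2]*0
    else: q=c[:2]/c[2]
    return np.array([p['cx'],p['cy']])+f(p)*q
def crop(p,u,v,w,h,s,fn):
    im=cv2.cvtColor(p['pixels'],cv2.COLOR_RGB2BGR)
    u0=max(0,int(u-w/2));v0=max(0,int(v-h/2))
    c=im[v0:v0+h,u0:u0+w]; cv2.imwrite('pics/'+fn+'.png',cv2.resize(c,None,fx=s,fy=s,interpolation=cv2.INTER_CUBIC)); print('crop origin',u0,v0,'scale',s)
E
python3 - <<'E'
from h import *
s=arm.read_state(); print(s)
for n in ['scene','side','wrist']:
    p=shot(n,n+'0'); print(n,{k:p[k] for k in p if k!='pixels'})
    for t in ['fork','fork_notch','clip','clip_back','spindle','mixer','rest']:
        try: print(t,[(np.round(d['centre'],1).tolist(),round(d['conf'],2)) for d in arm.look_for(t,p)])
        except Exception as e: print(t,e)
E
```

```text
pics
{'clock': 0.0, 'joints': array([-9.56411232e-01,  3.85545105e-01,  6.61817218e-03, -4.84863342e-04,
       -1.19395069e+00, -2.58586914e-01]), 'joint_vel': array([-0.00077477, -0.00072702, -0.00061295,  0.0002234 ,  0.00020288,
       -0.00065083]), 'joint_efforts': array([ 7.63694188e-04, -3.92284155e+01,  1.88404459e+01,  4.18600693e+00,
       -4.54534849e-03,  3.67536401e-07]), 'position': array([ 217.66542374, -585.6550482 ,  403.62717616]), 'ee_rot': array([-1.76874077e-01,  9.84232913e-01,  1.03833821e-03, -2.35740382e-04]), 'contact_force': array([-0.20904879,  0.87691338,  0.16165448]), 'wrist_torque': array([-0.05121863,  0.00300523,  0.01374214]), 'gripper_width': 85.70457901523697}
scene {'vfov': 45.917062798529585, 'cx': 278.45664213218544, 'cy': 205.91926254346177, 'xyz': array([1232.4105558 ,  571.33496575, 1321.23925757]), 'rotation': array([0.14799519, 0.26280796, 0.8416245 , 0.44799286]), 'shot': 1}
fork [([240.6, 356.7, 14.9], 0.75), ([645.0, 172.6, 51.5], 0.73), ([458.1, 275.1, 18.1], 0.73), ([544.5, 571.7, 135.0], 0.54)]
fork_notch [([647.8, 173.4, 45.5], 0.
[... 658 characters left out ...]
 ([445.5, 274.0, 12.4], 0.69), ([627.9, 172.4, 42.6], 0.54)]
clip [([568.0, -117.5, 112.5], 0.7)]
clip_back [([569.2, -116.6, 111.7], 0.72)]
spindle []
mixer [([553.8, -95.6, 70.6], 0.64), ([786.8, 18.4, 55.7], 0.45)]
rest [([600.2, 184.6, 11.3], 0.76), ([372.6, 587.4, 59.5], 0.35)]
wrist {'vfov': 65.70646984690485, 'cx': 277.0586968167559, 'cy': 213.1608417469309, 'xyz': array([ 152.15781232, -610.70359417,  372.52240695]), 'rotation': array([-0.07945087, -0.11424768,  0.81326231,  0.56501278]), 'shot': 3}
fork [([262.0, -175.4, 13.7], 0.89)]
fork_notch [([262.3, -176.2, 19.8], 0.61), ([455.8, 259.3, 13.0], 0.37)]
clip []
clip_back []
spindle []
mixer [([482.4, -168.5, 38.0], 0.64)]
rest []
```

View pics/scene0.png

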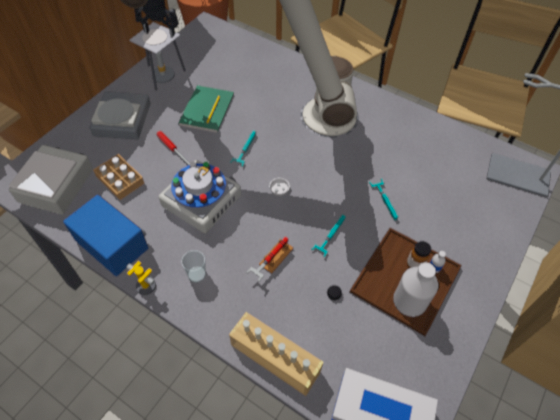

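View pics/side0.png

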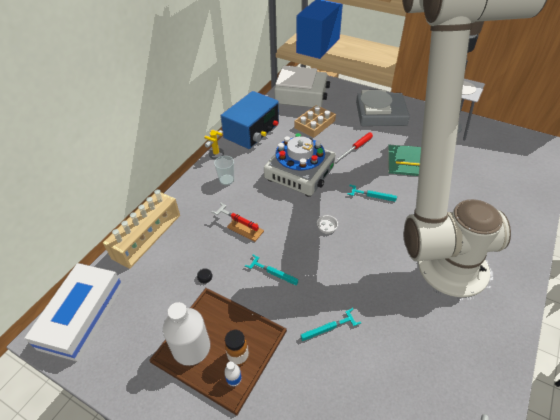

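View pics/wrist0.png

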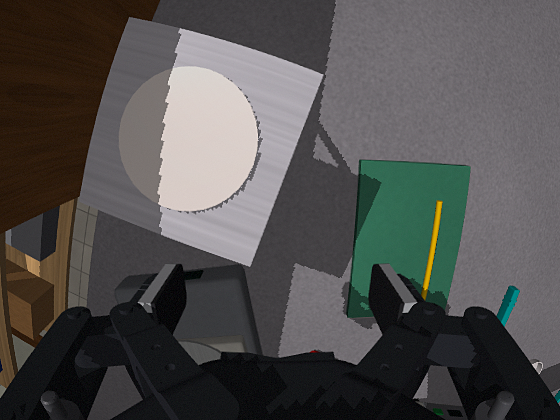

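Fork-shaped things in the scene picture: red at (275,250) on the wooden rest, and turquoise at (386,200), (331,233) and (246,147). The red one on the rest fits the description. The clip and spindle are on the blue plate around (200,178). I'll enlarge both areas.

```bash
python3 - <<'E'
from h import *
p=shot('scene');crop(p,272,258,60,60,10,'c1');crop(p,200,182,70,60,10,'c2')
p=shot('side');crop(p,240,222,70,50,10,'c3');crop(p,300,152,70,56,10,'c4')
E
```

```text
crop origin 242 228 scale 10
crop origin 165 152 scale 10
crop origin 205 197 scale 10
crop origin 265 124 scale 10
```

View pics/c1.png

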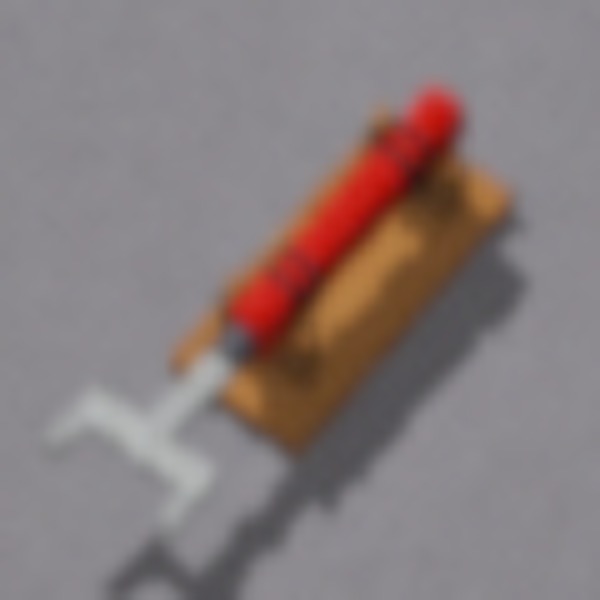

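View pics/c2.png

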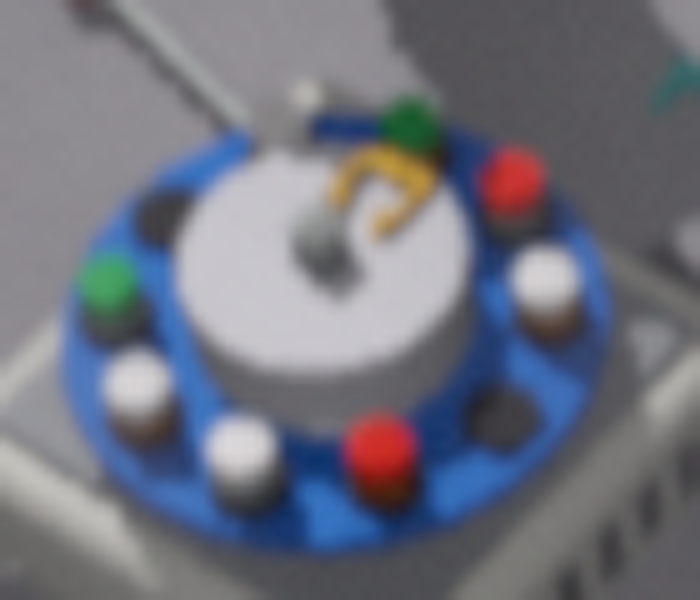

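View pics/c3.png

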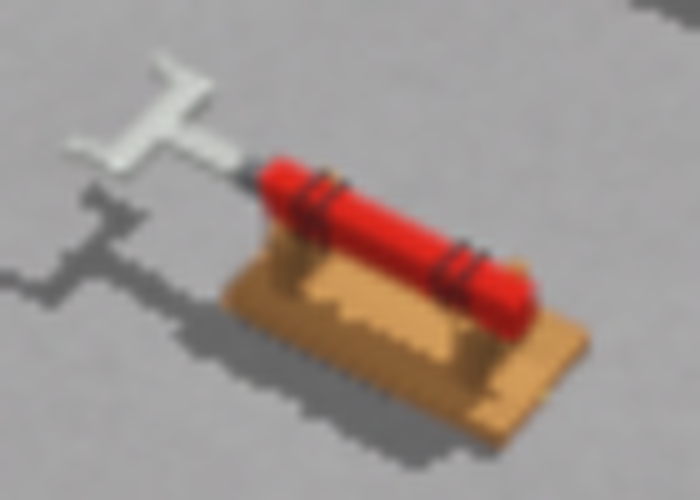

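View pics/c4.png

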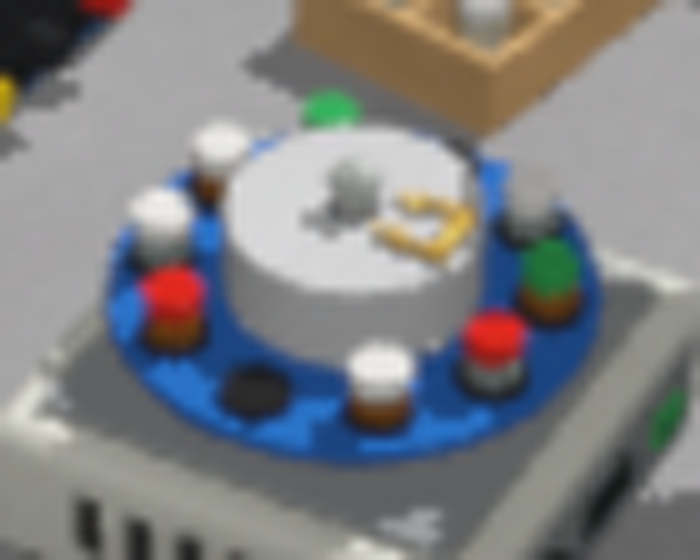

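The crop confirms it: the red fork lies on the wooden rest, and the clip lies on the flat top, on the robot side of the spindle. Next I'll compute coarse positions.

```bash
python3 - <<'E'
from h import *
p=shot('scene')
for n,u,v,z in [('h back top',286,237.8,51),('h front top',267.2,260.5,51),('tineL',246.8,271.8,41),('tineR',259.3,280.3,41),('neck',257.5,270.5,41),
 ('sp head top',196.7,175.2,150),('clip back a',209.,171,138),('clip back b',206.5,174.,138),('clip jaw1',199,172,138),('clip jaw2',203,175.4,138)]:
    print(n,np.round(atz(p,u,v,z),1))
p=shot('side')
for n,u,v,z in [('h back top',257.5,226,51),('h front top',232.8,214.,51),('tineL',212.1,211.4,41),('tineR',221,203.,41),('sp head top',300.5,140.8,150),('flat top c',299.8,144.8,133),('clip back a',310.5,149.3,138),('clip back b',311.8,144.2,138),('jaw1',303,147.5,138),('jaw2',305.5,144.2,138)]:
    print(n,np.round(atz(p,u,v,z),1))
E
```

```text
h back top [564.4 173.8  51. ]
h front top [659.7 170.9  51. ]
tineL [718.7 139.9  41. ]
tineR [720.7 185.3  41. ]
neck [697.9 163.1  41. ]
sp head top [ 583.1 -138.4  150. ]
clip back a [ 542.5 -125.1  138. ]
clip back b [ 556. -124.  138.]
clip jaw1 [ 562.8 -147.8  138. ]
clip jaw2 [ 566.3 -129.4  138. ]
h back top [560.2 176.9  51. ]
h front top [653.6 171.9  51. ]
tineL [723.6 187.1  41. ]
tineR [719.5 143.4  41. ]
sp head top [ 578.2 -137.3  150. ]
flat top c [ 580.1 -136.5  133. ]
clip back a [ 535.7 -127.   138. ]
clip back b [ 543.6 -152.5  138. ]
jaw1 [ 561.6 -123.6  138. ]
jaw2 [ 562.  -142.7  138. ]
```

```bash
python3 - <<'E'
from h import *
p=shot('wrist')
s=arm.read_state(); T=R.from_quat(s['ee_rot'])
print('cam axis in tool',T.inv().apply(rot(p)@[0,0,-1]),'up',T.inv().apply(rot(p)@[0,1,0]),'off',T.inv().apply(np.array(p['xyz'])-s['position']))
E
```

```text
cam axis in tool [-2.75613141e-01  5.47012140e-05  9.61268638e-01] up [ 9.61268443e-01 -6.22668934e-04  2.75613120e-01] off [70.12150101 -0.48301035 32.19955667]
```

Call:
play_rows(moves=[[[0.15,0.15,0],-0.2,-1],[[0.33,0.35,0],-0.4,-1],[[0.5,0.55,0],-0.6,-1],[[0.65,0.75,0],-0.75,-1],[[0.75,0.95,0],-0.75,-1],[[0.8,1,0],-0.75,-1],[[0.8,1,0],-0.75,-1],[[0.8,1,0],-0.75,-1],[[0.8,1,0],-0.75,-1]])

```text
clock: 2.58
position: [457.1, -286.7, 404.7]
ee_rot: [0.019, 1.0, -0.0, -0.0]
contact_force: [-0.3, 0.2, -0.8]
gripper_width: 85.2
```

Call:
play_rows(moves=[[[0.15,0.15,0],0,-1],[[0.32,0.3,0],0,-1],[[0.48,0.45,0],0,-1],[[0.6,0.5,-0.05],0,-1],[[0.64,0.5,-0.1],0,-1],[[0.64,0.5,-0.13],0,-1],[[0.64,0.5,-0.13],0,-1]])

```text
clock: 3.45
position: [647.9, -138.3, 364.8]
ee_rot: [0.02, 1.0, -0.0, -0.001]
contact_force: [-0.6, -0.0, -0.3]
gripper_width: 85.7
```

```bash
python3 - <<'E'
from h import *
p=shot('wrist','w1')
import pickle; pickle.dump((p,arm.read_state()),open('w1.pkl','wb'))
for t in ['clip','clip_back','spindle','mixer']:
    print(t,[(np.round(d['centre'],1).tolist(),round(d['conf'],2)) for d in arm.look_for(t,p)])
print(proj(p,[580,-137,133],True))
E
```

```text
clip [([546.5, -144.6, 136.2], 0.55)]
clip_back [([549.5, -143.5, 136.4], 0.78)]
spindle [([580.9, -142.5, 117.9], 0.62)]
mixer [([579.9, -144.3, 103.9], 0.63)]
[275.54926311 126.67683952]
```

View pics/w1.png

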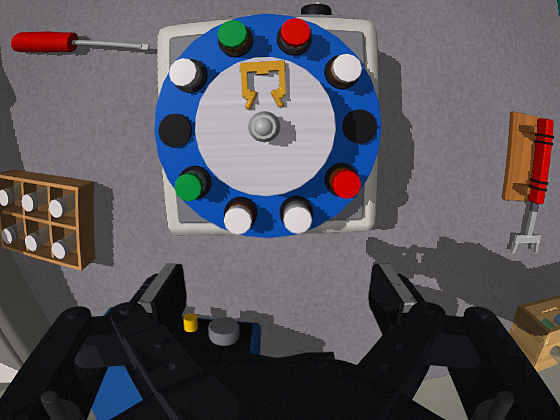

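```bash
python3 - <<'E'
from h import *
import pickle
p,s=pickle.load(open('w1.pkl','rb'))
crop(p,265,80,130,130,6,'c5'); crop(p,528,182,64,150,5,'c6')
E
```

```text
crop origin 200 15 scale 6
crop origin 496 107 scale 5
```

View pics/c5.png

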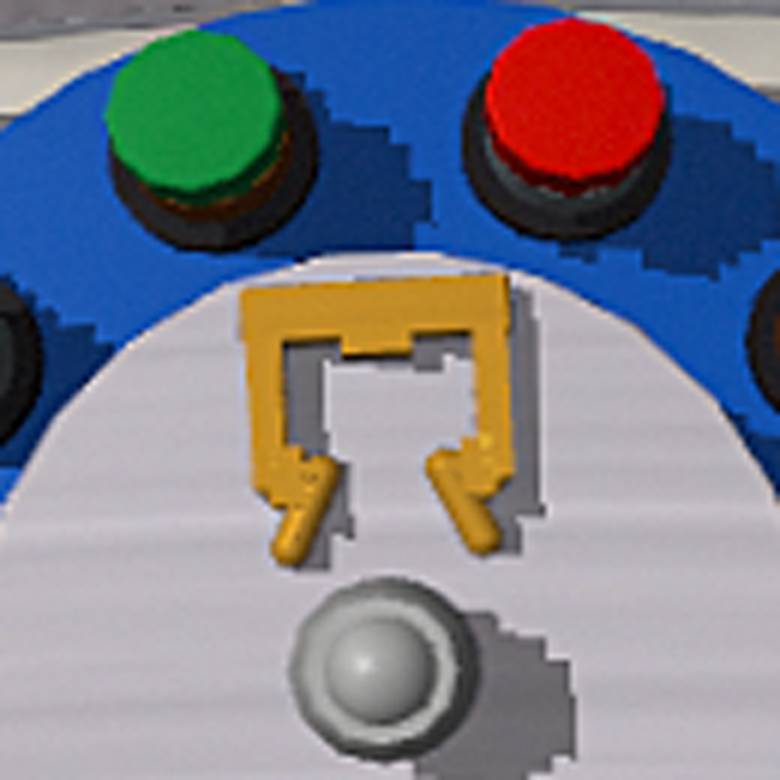

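View pics/c6.png

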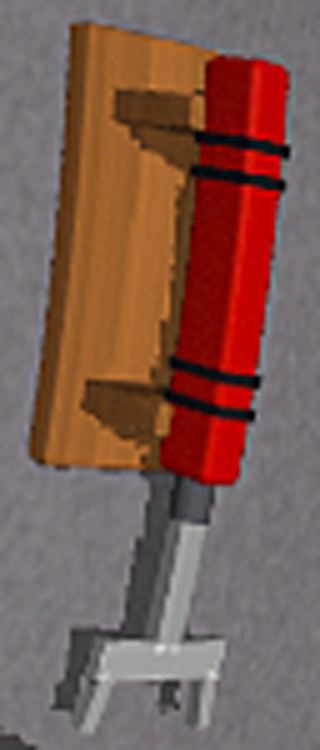

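```bash
python3 - <<'E'
from h import *
import pickle
p,s=pickle.load(open('w1.pkl','rb')); print(np.round(s['joints'],3), np.round(p['xyz'],1))
W=lambda u,v,z: atz(p,200+u/6,15+v/6,z,True)
for n,u,v,z in [('back a',240,292,138),('back b',507,277,138),('side a2',258,490,138),('side b2',512,478,138),('jawA',287,553,137),('jawB',485,543,137),('sp head top',384,670,150),('flat',380,0,133)]:
    print(n,np.round(W(u,v,z),1))
# flat top circle edge: 
a,b=W(240,292,138),W(507,277,138); d=b-a; print('width',np.linalg.norm(d),'normal dir deg',math.degrees(math.atan2(d[0],-d[1])))
def tri(p1,d1,p2,d2):
    A=np.array([d1,-d2]).T; t=np.linalg.lstsq(A,p2-p1,rcond=None)[0]; x=p1+d1*t[0];y=p2+d2*t[1]; return (x+y)/2,np.linalg.norm(x-y)
q=shot('scene','scene1'); sd=shot('side','side1')
crop(q,200,182,70,60,10,'c7');crop(sd,300,152,70,56,10,'c8')
W2=lambda u,v: ray(p,200+u/6,15+v/6,True)
for n,w,sc,si in [('green',(195,112),(206,163.9),(320,149.6)),('red',(575,98),(216.6,169.4),(314.5,157.2)),('sphead',(384,670),(196.7,175.2),(300.5,140.8))]:
    o=np.array(p['xyz'])
    print(n,[ (np.round(x,1),round(e,1)) for x,e in (tri(o,W2(*w),np.array(q['xyz']),ray(q,*sc)),tri(o,W2(*w),np.array(sd['xyz']),ray(sd,*si)))])
V=lambda u,v,z: atz(p,496+u/5,107+v/5,z,True)
for n,u,v,z in [('h back r',288,62,51),('h back l',250,58,51),('h front l',210,483,51),('h front r',237,483,51),('tineA',85,730,43),('tineB',203,725,43),('notchA',110,680,43.5),('notchB',190,672,43.5),('backL',210,60,51)]:
    print(n,np.round(V(u,v,z),1))
E
```

```text
[ 0.034  0.475  0.053  0.    -1.15  -1.645] [ 578.  -136.   332.8]
back a [ 540.6 -156.4  138. ]
back b [ 540.5 -130.1  138. ]
side a2 [ 560.9 -155.4  138. ]
side b2 [ 561.  -130.4  138. ]
jawA [ 567.4 -152.9  137. ]
jawB [ 567.3 -133.3  137. ]
sp head top [ 579.5 -143.3  150. ]
flat [ 508.5 -141.6  133. ]
width 26.288790299677814 normal dir deg -179.71743810711635
crop origin 165 152 scale 10
crop origin 265 124 scale 10
green [(array([ 514.9, -162.2,  118.9]), np.float64(1.6)), (array([ 516.2, -162.2,  118.8]), np.float64(1.5))]
red [(array([ 515. , -120.7,  119.7]), np.float64(3.0)), (array([ 516.2, -120.8,  116.8]), np.float64(1.4))]
sphead [(array([ 579.3, -143.3,  142.5]), np.float64(0.9)), (array([ 580.3, -143.2,  145.1]), np.float64(1.6))]
h back r [560.3 177.3  51. ]
h back l [560.8 163.2  51. ]
h front l [658.4 160.9  51. ]
h front r [658.6 171.   51. ]
tineA [720.6 139.4  43. ]
tineB [723.6 183.7  43. ]
notchA [708.  144.3  43.5]
notchB [708.4 173.6  43.5]
backL [562.6 149.   51. ]
```

View pics/c8.png

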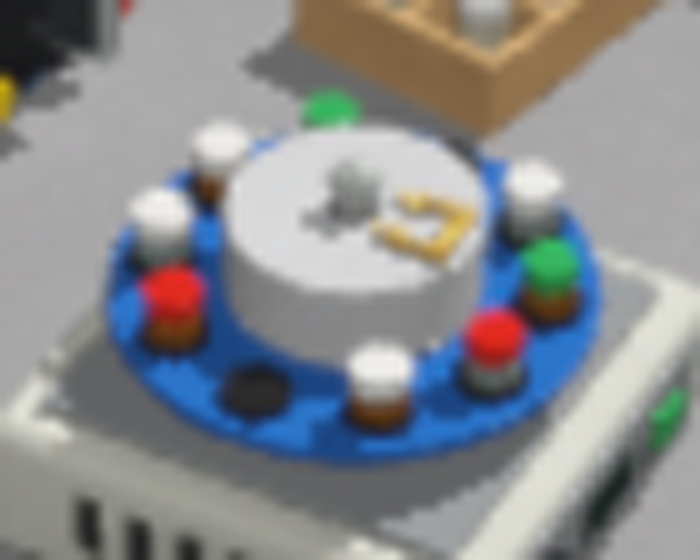

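The spindle is at about (579.5, -143.3). The clip's back edge is at x≈540.5, y≈-143.2, and its mouth points along +x. The vial tops (~119) are below the flat top. I'll turn the gripper half round so the wrist camera faces the fork head, while moving over to the fork.

Call:
play_rows(moves=[[[0,0.15,0],0.33,-1],[[0,0.25,0],0.67,-1],[[0,0.25,0],1,-1]])

```text
clock: 4.18
position: [648.7, -59.8, 367.2]
ee_rot: [-0.244, 0.97, 0.0, 0.001]
contact_force: [-0.7, -1.3, -0.9]
gripper_width: 85.1
```

Call:
play_rows(moves=[[[0,0.15,0],0.33,-1],[[0,0.25,0],0.67,-1],[[0,0.25,0],1,-1]])

```text
clock: 4.55
position: [648.7, 17.5, 367.6]
ee_rot: [-0.491, 0.871, 0.0, 0.001]
contact_force: [-1.0, 0.6, -0.5]
gripper_width: 85.5
```

Call:
play_rows(moves=[[[0,0.15,0],0.33,-1],[[0,0.25,0],0.67,-1],[[0,0.25,0],1,-1]])

```text
clock: 4.92
position: [648.5, 94.8, 367.9]
ee_rot: [-0.703, 0.711, 0.001, 0.002]
contact_force: [0.7, -0.6, -0.1]
gripper_width: 85.8
```

Call:
play_rows(moves=[[[-0.05,0.1,0],0.33,-1],[[-0.1,0.2,0],0.67,-1],[[-0.13,0.2,0],1,-1]])

```text
clock: 5.3
position: [608.8, 156.7, 368.3]
ee_rot: [0.865, -0.502, -0.001, -0.002]
contact_force: [0.3, -0.2, 0.5]
gripper_width: 85.3
```

Call:
play_rows(moves=[[[0,0,0],0.33,-1],[[0,0,0],0.67,-1],[[0,0,0],1,-1]])

```text
clock: 5.68
position: [608.6, 156.8, 368.8]
ee_rot: [0.966, -0.258, -0.001, -0.002]
contact_force: [-0.6, -0.8, 1.2]
gripper_width: 85.4
```

Call:
play_rows(moves=[[[0,0,0],0.33,-1],[[0,0,0],0.67,-1],[[0,0,0],1,-1]])

```text
clock: 6.05
position: [608.4, 156.8, 369.2]
ee_rot: [1.0, 0.004, -0.001, -0.002]
contact_force: [-0.1, 0.5, -0.2]
gripper_width: 85.4
```

```bash
python3 - <<'E'
from h import *
import pickle
p=shot('wrist','w2'); s=arm.read_state(); pickle.dump((p,s),open('w2.pkl','wb'))
print(s['position'],p['xyz'],[(np.round(d['centre'],1),d['conf']) for d in arm.look_for('fork',p)+arm.look_for('fork_notch',p)])
crop(p,280,140,180,260,2.2,'c9')
E
```

```text
[608.43072727 156.76118926 369.21469413] [678.1489824  156.90805509 336.86437061] [(array([654.6, 166.3,  48.3]), 0.77), (array([445.2, 264.7,  18.5]), 0.75), (array([276.4, 397.1,  13.8]), 0.59), (array([446.3, 263.6,  16.1]), 0.93), (array([650.3, 174. ,  51.4]), 0.79), (array([279.1, 394.5,  10.8]), 0.57)]
crop origin 190 10 scale 2.2
```

View pics/w2.png

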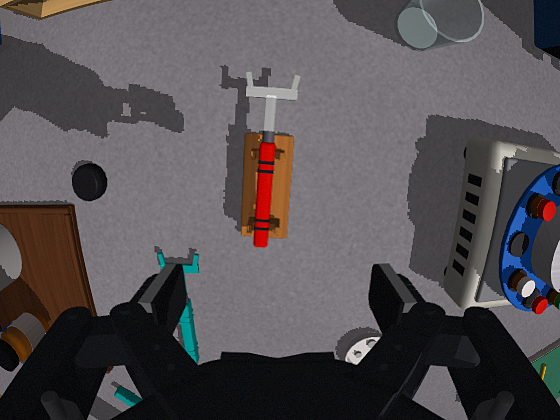

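View pics/c9.png

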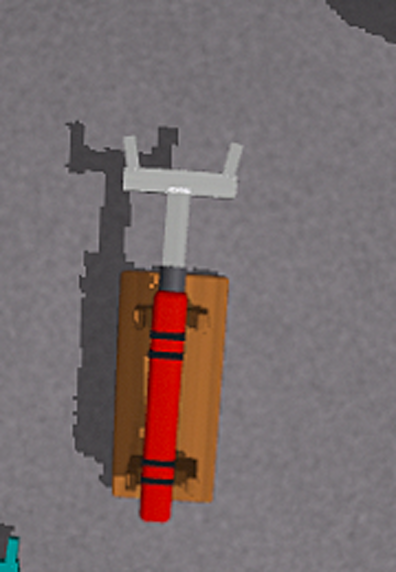

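The red fork lies from (262,246) at its handle end to its tines at (247,75) and (298,78).

```bash
python3 - <<'E'
from h import *
import pickle
p,s=pickle.load(open('w2.pkl','rb'))
V=lambda u,v,z: atz(p,190+u/2.2,10+v/2.2,z,True)
pts={}
for n,u,v,z in [('hb l',140,519,51),('hb r',170,519,51),('hf l',153,292,51),('hf r',187,292,51),('tL',130,137,43),('tR',237,144,43),('nL',126,171,43.5),('nR',236,177,43.5),('rest fl',124,268,12),('rest fr',228,277,12),('rest bl',113,496,12),('rest br',212,501,12)]:
    pts[n]=V(u,v,z); print(n,np.round(pts[n],1))
b=(pts['hb l']+pts['hb r'])/2; fr=(pts['hf l']+pts['hf r'])/2; t=(pts['tL']+pts['tR'])/2
print(b,fr,t,(b+fr)/2,[math.degrees(math.atan2(*(x-y)[1::-1])) for x,y in ((fr,b),(t,b))])
print('tines perp',math.degrees(math.atan2(-(pts['tR']-pts['tL'])[0]*-1,-(pts['tR']-pts['tL'])[1])), 'tool x',R.from_quat(s['ee_rot']).apply([1,0,0]))
E
```

```text
hb l [563.1 179.   51. ]
hb r [563.3 166.1  51. ]
hf l [659.6 173.   51. ]
hf r [659.7 159.5  51. ]
tL [723.3 183.1  43. ]
tR [720.6 139.9  43. ]
nL [709.  184.6  43.5]
nR [706.8 140.2  43.5]
rest fl [668.1 188.3  12. ]
rest fr [664.2 141.4  12. ]
rest bl [559.2 195.   12. ]
rest br [557.2 147.   12. ]
[563.19453326 172.52219113  51.        ] [659.64470158 166.2180074   51.        ] [721.95739478 161.49421599  43.        ] [611.41961742 169.37009926  51.        ] [-3.739651929438021, -3.973493110981851]
tines perp -3.601550187689647 tool x [ 0.99992725  0.01183512 -0.00232954]
```

Call:
play_rows(moves=[[[0.005,0.042,-0.15],-0.15,-1],[[0.005,0.042,-0.3],-0.15,-1],[[0.005,0.042,-0.42],-0.15,-1],[[0.005,0.042,-0.5],-0.15,-1],[[0.005,0.042,-0.54],-0.15,-1],[[0.005,0.042,-0.557],-0.15,-1],[[0.005,0.042,-0.557],-0.15,-1]])

```text
clock: 7.08
position: [610.2, 169.5, 202.7]
ee_rot: [0.999, -0.04, -0.001, -0.002]
contact_force: [-0.2, -0.1, 0.6]
gripper_width: 85.7
```

```bash
python3 - <<'E'
from h import *
p=shot('wrist','w3'); s=arm.read_state(); print(s['position'],R.from_quat(s['ee_rot']).apply([[1,0,0],[0,0,1]]))
E
```

```text
[610.32010998 169.54832267 203.05192211] [[ 9.96879564e-01 -7.89339007e-02 -7.58088753e-04]
 [-4.37054425e-04  4.08432536e-03 -9.99991564e-01]]
```

View pics/w3.png

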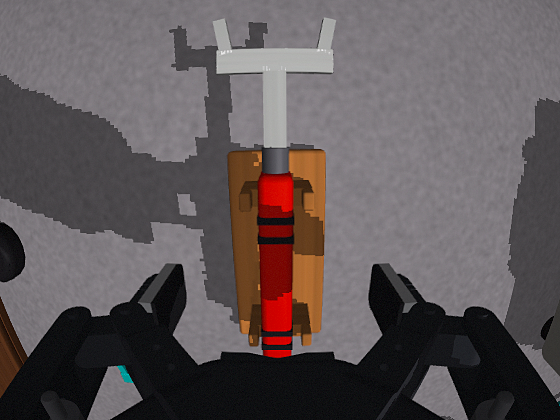

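The fork is centred between the fingers (column 275 vs 277) and the pads are between the cradles (rows 195 and 325). I'll close now.

Call:
play_rows(moves=[[[0,0,-0.003],0.02,-1],[[0,0,-0.003],0.02,1],[[0,0,-0.003],0.02,1],[[0,0,-0.003],0.02,1],[[0,0,-0.003],0.02,1],[[0,0,-0.003],0.02,1],[[0,0,-0.003],0.02,1],[[0,0,-0.003],0.02,1]])

```text
clock: 8.12
position: [610.4, 169.6, 202.3]
ee_rot: [0.999, -0.034, -0.0, -0.002]
contact_force: [-1.0, -0.4, 1.6]
gripper_width: 13.0
```

Call:
play_rows(moves=[[[0,0,0.03],0,1],[[0,0,0.07],0,1],[[0,0,0.15],0,1],[[0,0,0.3],0,1],[[0,0,0.4],0,1],[[0,0,0.4],0,1]])

```text
clock: 8.88
position: [610.9, 169.8, 326.4]
ee_rot: [0.999, -0.034, 0.003, -0.004]
contact_force: [-0.5, -0.8, -1.6]
gripper_width: 12.8
```

```bash
python3 - <<'E'
from h import *
import pickle
p=shot('wrist','w4'); s=arm.read_state(); pickle.dump((p,s),open('w4.pkl','wb'))
print(s['position'],s['contact_force'],s['wrist_torque'],R.from_quat(s['ee_rot']).apply([[1,0,0],[0,0,1]]))
E
```

```text
[610.2436154  169.55170845 323.93654286] [ 0.18279677  0.69076346 -2.19863911] [-0.00724352  0.04750866  0.00237952] [[ 0.99764046 -0.06863109  0.00181376]
 [ 0.00223133  0.00600817 -0.99997946]]
```

View pics/w4.png

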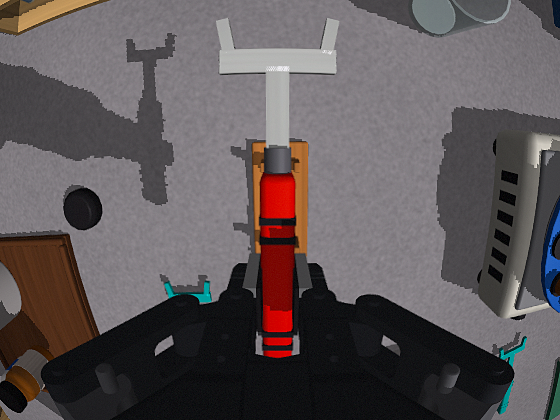

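```bash
python3 - <<'E'
from h import *
import pickle
p,s=pickle.load(open('w4.pkl','rb'))
crop(p,278,45,140,90,5.5,'c10')
z=s['position'][2]-161.3+2.5
T=R.from_quat(s['ee_rot'])
for n,u,v in [('eL',234,50.5),('eR',322,50.5),('tipL',222,19),('tipR',334,19),('hfl',261,175),('hfr',296,175)]:
    zz=z if n[0]!='h' else s['position'][2]-161.3+10
    X=atz(p,u,v,zz,True); print(n,np.round(X,1),np.round(T.inv().apply(X-s['position']),1))
E
```

```text
crop origin 208 0 scale 5.5
eL [712.2 180.6 165.1] [100.7 -17.1 159.1]
eR [709.9 146.  165.1] [100.7  17.6 158.9]
tipL [726.5 184.7 165.1] [114.7 -22.1 159.1]
tipR [723.4 140.1 165.1] [114.7  22.6 158.9]
hfl [662.1 173.  172.6] [ 51.3  -6.1 151.4]
hfr [661.3 159.8 172.6] [ 51.3   7.2 151.4]
```

View pics/c10.png

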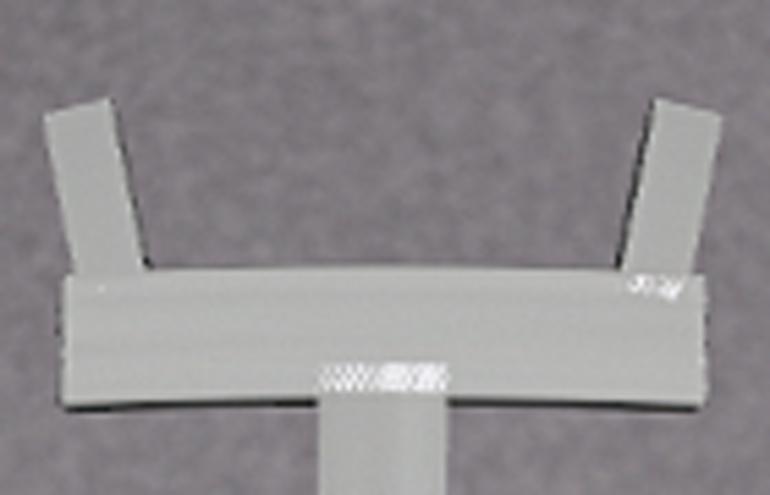

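The fork is held square. Its notch is at about (100.7, 0.3, 161) in the tool frame. Next I'll carry it to the mixer, staying high and behind the clip.

Call:
play_rows(moves=[[[-0.08,-0.1,0.05],0.05,1],[[-0.17,-0.25,0.07],0.1,1],[[-0.27,-0.4,0.07],0.13,1],[[-0.38,-0.57,0.07],0.13,1],[[-0.5,-0.74,0.07],0.13,1],[[-0.58,-0.88,0.07],0.13,1],[[-0.62,-0.96,0.07],0.13,1],[[-0.635,-1,0.07],0.13,1],[[-0.635,-1,0.07],0.13,1]])

```text
clock: 10.05
position: [419.7, -130.7, 344.4]
ee_rot: [1.0, -0.001, 0.0, -0.003]
contact_force: [0.3, 0.5, -1.0]
gripper_width: 12.8
```

```bash
cat >> h.py <<'E'
def st():
    s=arm.read_state(); T=R.from_quat(s['ee_rot']); n=s['position']+T.apply([100.7,0.3,161.3])
    print('t',round(s['clock'],2),'tcp',np.round(s['position'],2),'notch',np.round(n,1),'F',np.round(s['contact_force'],2),'yaw',round(math.degrees(math.atan2(*T.apply([1,0,0])[1::-1])),2),'w',round(s['gripper_width'],1))
    return s
E
python3 - <<'E'
from h import *
import pickle
p=shot('wrist','w5'); s=st(); pickle.dump((p,s),open('w5.pkl','wb')); print(s['joints'])
for _ in range(3): arm.get_image('side'); st()
E
```

```text
t 10.1 tcp [ 420.09 -130.27  344.57] notch [ 521.  -129.6  183.4] F [ 0.23  0.19 -1.7 ] yaw -0.05 w 12.7
[ 0.06927557  0.12717979 -0.51043677 -0.00763633 -0.93145129  1.50520628]
t 10.15 tcp [ 420.27 -129.98  344.65] notch [ 521.2 -129.3  183.5] F [-0.44  0.79 -0.77] yaw -0.0 w 12.4
t 10.2 tcp [ 420.33 -129.84  344.7 ] notch [ 521.3 -129.1  183.6] F [-0.36 -0.02 -0.08] yaw 0.02 w 12.9
t 10.25 tcp [ 420.32 -129.77  344.74] notch [ 521.3 -129.   183.6] F [ 0.23  0.83 -0.95] yaw 0.03 w 13.0
```

View pics/w5.png

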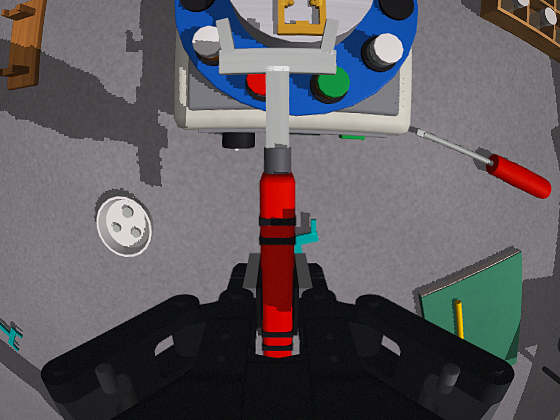

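```bash
python3 - <<'E'
from h import *
import pickle
p,s=pickle.load(open('w5.pkl','rb'))
crop(p,300,45,140,90,5.5,'c11')
E
```

```text
crop origin 230 0 scale 5.5
```

View pics/c11.png

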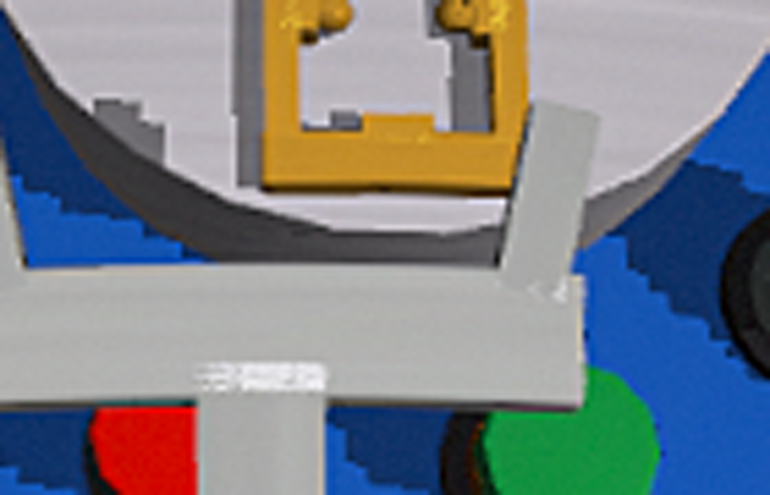

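```bash
python3 - <<'E'
from h import *
import pickle
p,s=pickle.load(open('w5.pkl','rb'))
V=lambda u,v,z: atz(p,230+u/5.5,v/5.5,z,True)
for n,u,v,z in [('backL',263,185,138),('backR',510,188,138),('tab mid',397.5,116,138),('tab L',362,116,138),('tab R',433,116,138),('inL',300,130,138),('inR',494,130,138),('outL',263,70,138),('outR',528,70,138)]: print(n,np.round(V(u,v,z),1))
E
```

```text
backL [ 538.5 -130.6  138. ]
backR [ 538.8 -154.5  138. ]
tab mid [ 546.  -143.6  138. ]
tab L [ 546.  -140.2  138. ]
tab R [ 546.2 -147.   138. ]
inL [ 544.4 -134.2  138. ]
inR [ 544.9 -153.   138. ]
outL [ 550.9 -130.6  138. ]
outR [ 551.6 -156.4  138. ]
```

Call:
play_rows(moves=[[[-0.01,-0.03,0],0,1],[[-0.01,-0.048,0],0,1],[[-0.01,-0.048,-0.04],0,1],[[-0.01,-0.048,-0.09],0,1],[[-0.01,-0.048,-0.12],0,1],[[-0.01,-0.048,-0.135],0,1],[[-0.01,-0.048,-0.135],0,1],[[-0.01,-0.048,-0.135],0,1]])

```text
clock: 11.25
position: [417.5, -144.2, 304.6]
ee_rot: [1.0, 0.0, 0.001, -0.003]
contact_force: [0.9, 0.6, -2.0]
gripper_width: 13.0
```

```bash
python3 - <<'E'
from h import *
import pickle
p=shot('wrist','w6'); s=st(); pickle.dump((p,s),open('w6.pkl','wb'))
crop(p,280,50,140,100,5.5,'c12')
q=shot('side','s6');st(); crop(q,302,146,80,60,9,'c13')
E
```

```text
t 11.3 tcp [ 417.51 -144.16  304.65] notch [ 518.6 -143.4  143.6] F [ 0.83  0.21 -1.31] yaw 0.04 w 13.1
crop origin 210 0 scale 5.5
t 11.35 tcp [ 417.46 -144.16  304.64] notch [ 518.6 -143.4  143.6] F [ 0.37 -0.22 -0.85] yaw 0.04 w 12.9
crop origin 262 116 scale 9
```

View pics/c12.png

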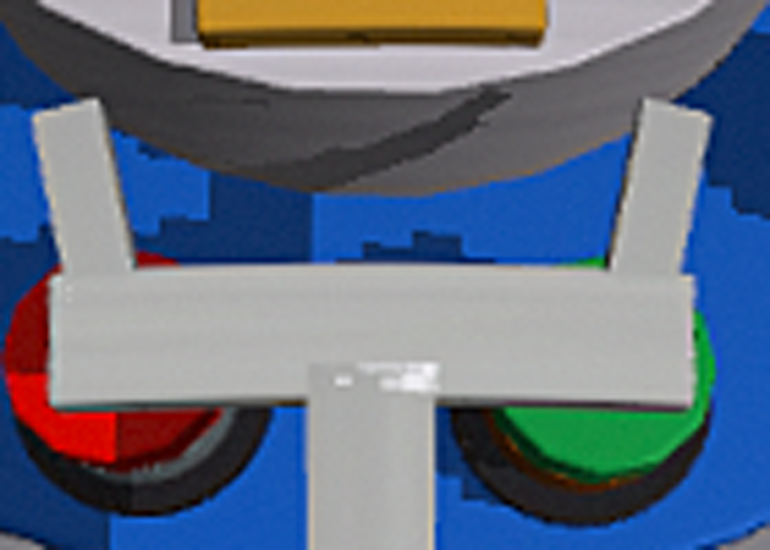

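View pics/c13.png

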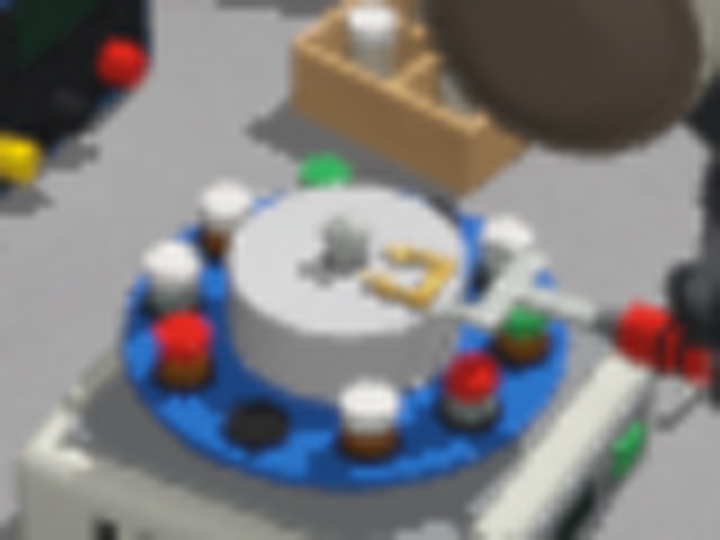

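The fork is centred on the clip: the tines' inner edges are at 134/612 and the clip's edges at 198/545, all in the crop. I'll lower it to clip height.

Call:
play_rows(moves=[[[0,0,-0.012],0,1],[[0,0,-0.024],0,1],[[0,0,-0.024],0,1]])

```text
clock: 11.72
position: [417.3, -144.2, 297.1]
ee_rot: [1.0, 0.0, 0.001, -0.003]
contact_force: [0.3, -0.1, -2.0]
gripper_width: 12.7
```

```bash
python3 - <<'E'
from h import *
for _ in range(4): arm.get_image('side'); st()
E
```

```text
t 11.78 tcp [ 417.42 -144.17  297.25] notch [ 518.5 -143.4  136.2] F [ 0.84  0.41 -1.84] yaw 0.04 w 12.9
t 11.82 tcp [ 417.49 -144.16  297.36] notch [ 518.6 -143.4  136.3] F [ 0.27  0.38 -0.8 ] yaw 0.04 w 12.6
t 11.88 tcp [ 417.52 -144.15  297.46] notch [ 518.7 -143.4  136.4] F [-0.44 -0.66 -0.79] yaw 0.04 w 12.8
t 11.93 tcp [ 417.53 -144.18  297.5 ] notch [ 518.7 -143.4  136.5] F [-0.33  0.01 -0.9 ] yaw 0.04 w 12.7
```

Call:
play_rows(moves=[[[0.02,0,-0.001],0,1],[[0.04,0,-0.001],0,1],[[0.05,0,-0.001],0,1],[[0.05,0,-0.001],0,1]])

```text
clock: 12.42
position: [432.8, -144.2, 297.1]
ee_rot: [1.0, 0.0, 0.001, -0.003]
contact_force: [0.6, 0.5, -0.9]
gripper_width: 12.8
```

```bash
python3 - <<'E'
from h import *
p=shot('wrist','w7'); st()
crop(p,280,50,140,100,5.5,'c14')
q=shot('side','s7');st(); crop(q,302,146,80,60,9,'c15')
st()
E
```

```text
t 12.47 tcp [ 432.58 -144.15  297.06] notch [ 533.7 -143.4  136. ] F [ 0.1   0.85 -0.67] yaw 0.04 w 12.7
crop origin 210 0 scale 5.5
t 12.53 tcp [ 432.42 -144.18  297.05] notch [ 533.5 -143.4  136. ] F [-1.12 -0.3  -0.51] yaw 0.04 w 12.9
crop origin 262 116 scale 9
t 12.53 tcp [ 432.42 -144.18  297.05] notch [ 533.5 -143.4  136. ] F [-1.12 -0.3  -0.51] yaw 0.04 w 12.9
```

View pics/c14.png

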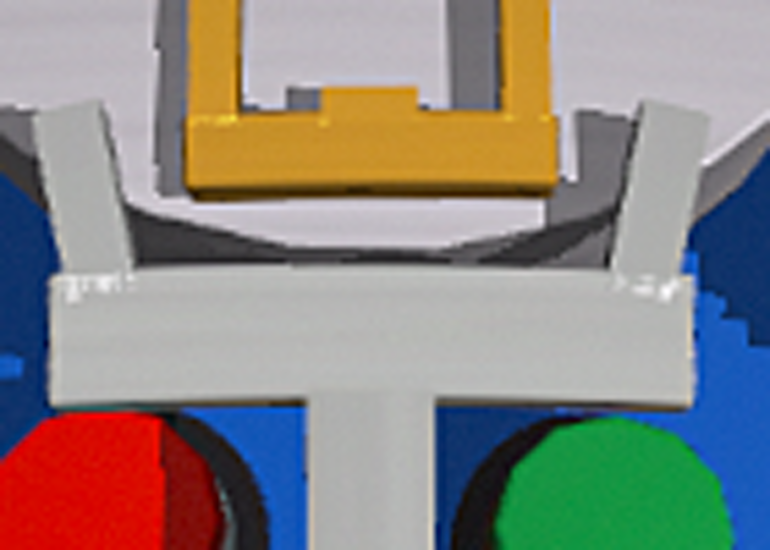

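View pics/c15.png

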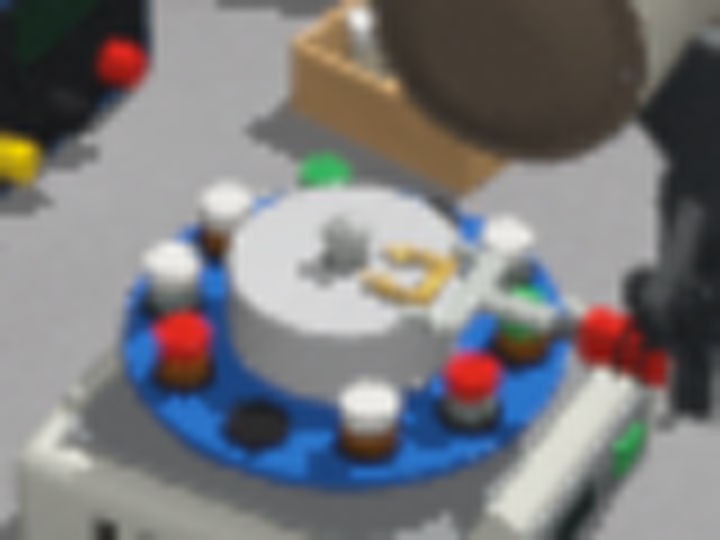

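Call:
play_rows(moves=[[[0.01,0,0],0,1],[[0.02,0,0],0,1],[[0.03,0,0],0,1],[[0.04,0,0],0,1],[[0.04,0,0],0,1]])

```text
clock: 13.15
position: [444.7, -144.2, 297.0]
ee_rot: [1.0, 0.0, 0.001, -0.003]
contact_force: [1.0, -0.0, -1.4]
gripper_width: 13.0
```

```bash
python3 - <<'E'
from h import *
p=shot('wrist','w8'); st()
crop(p,280,50,140,100,5.5,'c16')
p=shot('scene','sc8'); st();crop(p,200,175,60,50,10,'c17')
E
```

```text
t 13.2 tcp [ 444.56 -144.14  297.  ] notch [ 545.6 -143.4  135.9] F [-0.64  0.04 -0.32] yaw 0.04 w 12.6
crop origin 210 0 scale 5.5
t 13.25 tcp [ 444.46 -144.14  297.03] notch [ 545.5 -143.4  136. ] F [-0.5  -0.07 -0.6 ] yaw 0.04 w 13.1
crop origin 170 150 scale 10
```

View pics/c16.png

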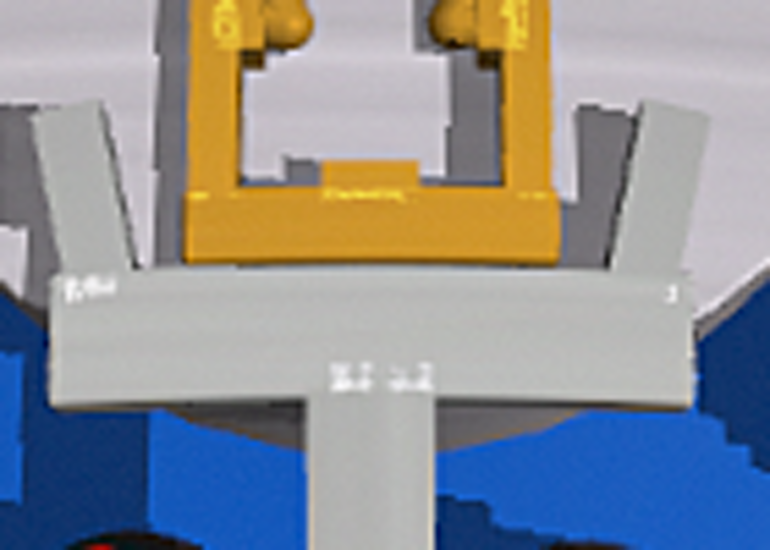

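View pics/c17.png

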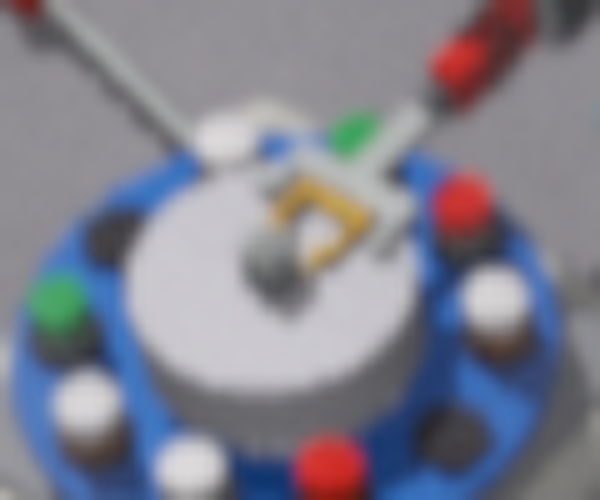

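The clip slides square ahead of the fork with negligible force. From here I push in small steps and watch the force.

Call:
play_rows(moves=[[[0.007,0,0],0,1],[[0.014,0,0],0,1],[[0.014,0,0],0,1]])

```text
clock: 13.62
position: [448.9, -144.2, 297.0]
ee_rot: [1.0, 0.0, 0.001, -0.003]
contact_force: [-1.5, -0.6, -0.5]
gripper_width: 12.6
```

Call:
play_rows(moves=[[[0.006,0,0],0,1],[[0.006,0,0],0,1]])

```text
clock: 13.88
position: [450.8, -144.1, 297.1]
ee_rot: [1.0, 0.0, 0.001, -0.003]
contact_force: [0.5, 0.5, -0.9]
gripper_width: 12.8
```

Call:
play_rows(moves=[[[0.006,0,0],0,1],[[0.006,0,0],0,1]])

```text
clock: 14.12
position: [452.8, -144.1, 297.1]
ee_rot: [1.0, 0.0, 0.001, -0.003]
contact_force: [0.1, 0.6, -0.7]
gripper_width: 12.8
```

Call:
play_rows(moves=[[[0.005,0,0],0,1],[[0.005,0,0],0,1]])

```text
clock: 14.38
position: [454.3, -144.1, 297.0]
ee_rot: [1.0, 0.0, 0.001, -0.003]
contact_force: [0.4, -0.7, -1.0]
gripper_width: 12.6
```

Call:
play_rows(moves=[[[0.005,0.001,0],0,1],[[0.005,0.001,0],0,1]])

```text
clock: 14.62
position: [455.6, -143.9, 296.9]
ee_rot: [1.0, 0.0, 0.001, -0.003]
contact_force: [-1.4, -0.8, -0.3]
gripper_width: 12.5
```

```bash
python3 - <<'E'
from h import *
for i in range(3):
    p=shot('wrist'); st()
crop(p,280,50,140,100,5.5,'c18')
E
```

```text
t 14.68 tcp [ 455.58 -143.88  296.89] notch [ 556.6 -143.1  135.8] F [-2.1  -0.74 -1.04] yaw 0.03 w 12.9
t 14.72 tcp [ 455.6  -143.86  296.91] notch [ 556.6 -143.1  135.8] F [-1.93 -0.6   0.13] yaw 0.03 w 12.8
t 14.78 tcp [ 455.6  -143.87  296.91] notch [ 556.6 -143.1  135.8] F [-1.61 -0.97 -0.86] yaw 0.03 w 12.7
crop origin 210 0 scale 5.5
```

View pics/c18.png

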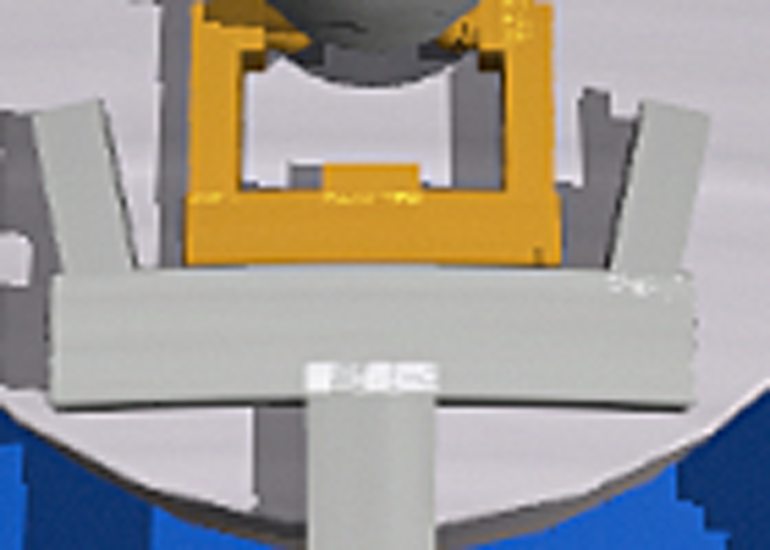

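The jaws are now against the spindle, which is centred in them, with about 2 N of reaction. I'll continue in steps of about 1 mm, following the mount's sideways drift in +y.

Call:
play_rows(moves=[[[0.005,0.0015,0],0,1],[[0.005,0.0015,0],0,1]])

```text
clock: 15.02
position: [457.0, -143.4, 296.8]
ee_rot: [1.0, 0.0, 0.001, -0.003]
contact_force: [-3.3, -0.3, -0.2]
gripper_width: 12.6
```

Call:
play_rows(moves=[[[0.005,0.0015,0],0,1],[[0.005,0.0015,0],0,1]])

```text
clock: 15.28
position: [458.3, -143.0, 296.8]
ee_rot: [1.0, 0.0, 0.0, -0.003]
contact_force: [-3.4, -0.3, 0.6]
gripper_width: 13.0
```

```bash
python3 - <<'E'
from h import *
for i in range(3):
    p=shot('wrist'); st()
crop(p,280,50,140,100,5.5,'c19')
E
```

```text
t 15.32 tcp [ 458.28 -143.    296.78] notch [ 559.1 -142.3  135.5] F [-2.96 -0.   -0.01] yaw 0.02 w 12.9
t 15.38 tcp [ 458.29 -142.98  296.79] notch [ 559.1 -142.2  135.6] F [-2.91 -0.51  0.7 ] yaw 0.03 w 12.8
t 15.43 tcp [ 458.3  -142.98  296.77] notch [ 559.1 -142.2  135.5] F [-3.66 -0.71  1.42] yaw 0.02 w 12.8
crop origin 210 0 scale 5.5
```

View pics/c19.png

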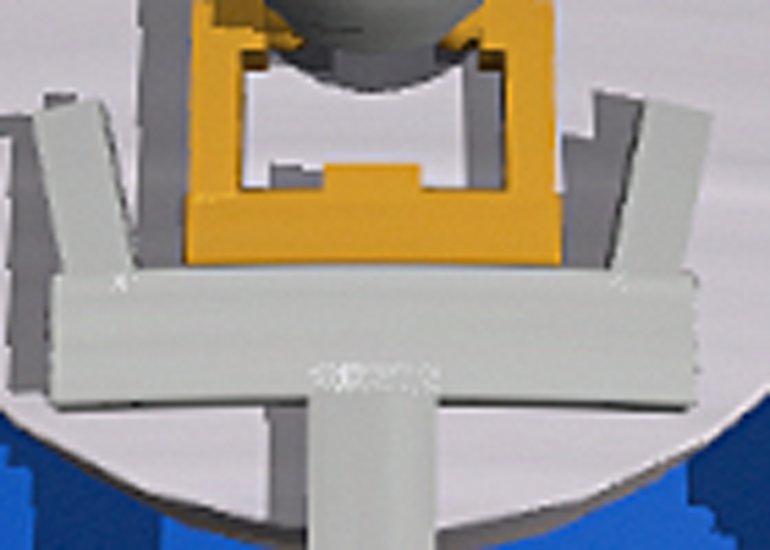

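Call:
play_rows(moves=[[[0.004,0.0015,0.002],0,1],[[0.005,0.0015,0.003],0,1]])

```text
clock: 15.68
position: [459.4, -142.5, 297.3]
ee_rot: [1.0, 0.0, -0.001, -0.003]
contact_force: [-4.4, -1.2, -0.5]
gripper_width: 12.7
```

Call:
play_rows(moves=[[[0.005,0.0015,0.001],0,1],[[0.005,0.0015,0.001],0,1]])

```text
clock: 15.92
position: [460.6, -142.1, 297.3]
ee_rot: [1.0, -0.0, -0.001, -0.003]
contact_force: [-4.3, -0.7, 0.3]
gripper_width: 12.6
```

Call:
play_rows(moves=[[[0.005,0.0015,0.001],0,1],[[0.005,0.0015,0.001],0,1]])

```text
clock: 16.18
position: [461.7, -141.7, 297.4]
ee_rot: [1.0, -0.0, -0.002, -0.003]
contact_force: [-5.7, -0.4, 0.9]
gripper_width: 12.8
```

```bash
python3 - <<'E'
from h import *
for i in range(3):
    p=shot('wrist'); st()
crop(p,280,50,140,100,5.5,'c20')
E
```

```text
t 16.23 tcp [ 461.64 -141.71  297.36] notch [ 561.6 -141.   135.6] F [-5.5  -1.26  0.37] yaw -0.02 w 13.3
t 16.27 tcp [ 461.64 -141.73  297.38] notch [ 561.6 -141.   135.6] F [-5.23 -0.6   0.28] yaw -0.02 w 12.7
t 16.32 tcp [ 461.61 -141.72  297.36] notch [ 561.5 -141.   135.6] F [-5.82 -1.19 -0.04] yaw -0.02 w 12.9
crop origin 210 0 scale 5.5
```

View pics/c20.png

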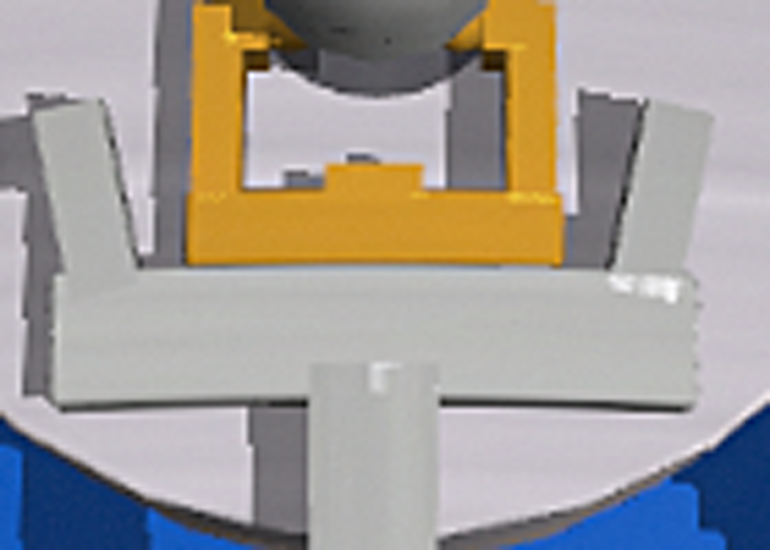

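Call:
play_rows(moves=[[[0.005,0.0015,0.002],0,1],[[0.005,0.0015,0.002],0,1]])

```text
clock: 16.58
position: [462.5, -141.4, 297.7]
ee_rot: [1.0, -0.0, -0.004, -0.003]
contact_force: [-6.3, -0.5, -0.1]
gripper_width: 12.6
```

Call:
play_rows(moves=[[[0.005,0.0015,0.001],0,1],[[0.005,0.0015,0.001],0,1]])

```text
clock: 16.82
position: [463.3, -141.1, 297.7]
ee_rot: [1.0, -0.001, -0.005, -0.003]
contact_force: [-7.0, -1.6, 0.1]
gripper_width: 12.4
```

Call:
play_rows(moves=[[[0.005,0.0015,0.001],0,1],[[0.005,0.0015,0.001],0,1]])

```text
clock: 17.08
position: [464.2, -140.8, 297.9]
ee_rot: [1.0, -0.001, -0.006, -0.003]
contact_force: [-5.8, -0.8, 1.6]
gripper_width: 12.6
```

```bash
python3 - <<'E'
from h import *
for i in range(4):
    p=shot('wrist'); s=st()
print(R.from_quat(s['ee_rot']).apply([[1,0,0],[0,0,1]]),s['wrist_torque'])
crop(p,280,50,140,100,5.5,'c21')
E
```

```text
t 17.12 tcp [ 464.14 -140.8   297.89] notch [ 562.8 -140.3  135.3] F [-5.78 -0.58  1.9 ] yaw -0.11 w 12.6
t 17.18 tcp [ 464.13 -140.78  297.89] notch [ 562.8 -140.2  135.3] F [-6.59 -1.25  1.9 ] yaw -0.11 w 13.0
t 17.23 tcp [ 464.12 -140.8   297.89] notch [ 562.8 -140.3  135.3] F [-6.89 -1.29  1.65] yaw -0.11 w 12.6
t 17.27 tcp [ 464.13 -140.8   297.91] notch [ 562.8 -140.3  135.3] F [-6.99 -1.27  0.67] yaw -0.12 w 12.8
[[ 0.99991786 -0.00202586 -0.01265562]
 [-0.01264235  0.00643627 -0.99989937]] [-0.34619276  1.69291872 -0.08101546]
crop origin 210 0 scale 5.5
```

View pics/c21.png

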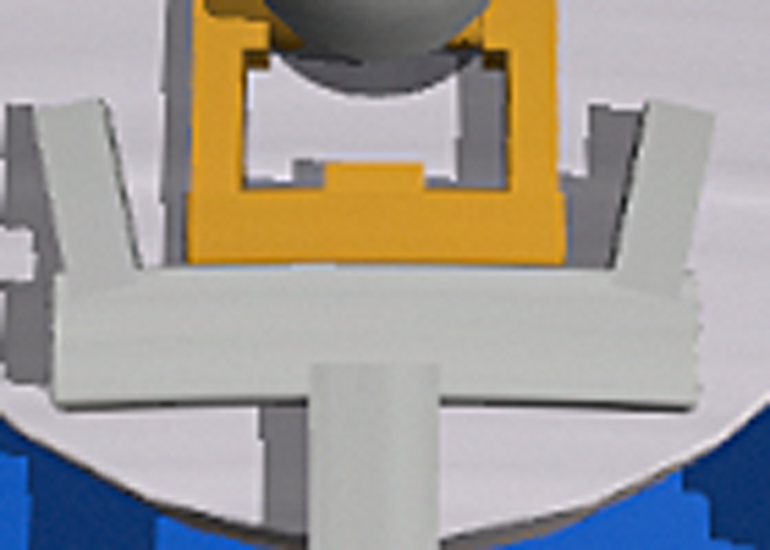

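Call:
play_rows(moves=[[[0.004,0.001,0.003],0,1],[[0.008,0.002,0.004],0,1]])

```text
clock: 17.52
position: [465.3, -140.4, 298.6]
ee_rot: [1.0, -0.002, -0.009, -0.003]
contact_force: [-7.5, -1.7, 0.5]
gripper_width: 12.8
```

Call:
play_rows(moves=[[[0.004,0.001,0.002],0,1],[[0.008,0.002,0.002],0,1]])

```text
clock: 17.77
position: [466.5, -140.1, 298.8]
ee_rot: [1.0, -0.002, -0.011, -0.003]
contact_force: [-8.7, -1.3, 1.5]
gripper_width: 12.6
```

```bash
python3 - <<'E'
from h import *
st()
p=shot('wrist'); s=st()
crop(p,280,50,140,100,5.5,'c22')
E
```

```text
t 17.77 tcp [ 466.53 -140.08  298.76] notch [ 563.7 -139.7  135.3] F [-8.71 -1.26  1.49] yaw -0.22 w 12.6
t 17.82 tcp [ 466.65 -140.03  298.77] notch [ 563.8 -139.7  135.3] F [-7.39 -0.96  2.28] yaw -0.22 w 12.8
crop origin 210 0 scale 5.5
```

View pics/c22.png

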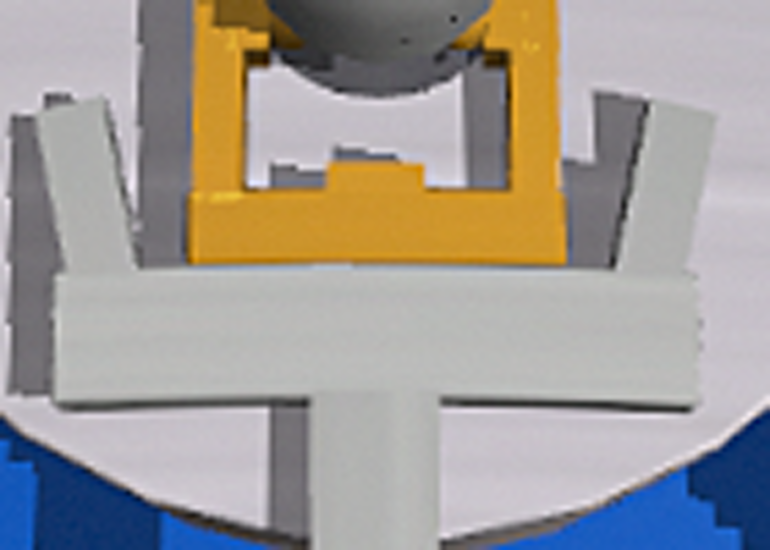

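Call:
play_rows(moves=[[[0.006,0.002,0.004],0,1],[[0.011,0.003,0.005],0,1]])

```text
clock: 18.08
position: [468.4, -139.4, 299.6]
ee_rot: [1.0, -0.003, -0.014, -0.003]
contact_force: [-9.0, -1.6, 1.1]
gripper_width: 12.6
```

```bash
python3 - <<'E'
from h import *
s=st();print(R.from_quat(s['ee_rot']).apply([[1,0,0],[0,0,1]]))
E
```

```text
t 18.07 tcp [ 468.35 -139.42  299.56] notch [ 564.5 -139.2  135.5] F [-8.98 -1.61  1.09] yaw -0.29 w 12.6
[[ 0.99959105 -0.00513947 -0.02813023]
 [-0.02809649  0.00652298 -0.99958393]]
```

Call:
play_rows(moves=[[[0.008,0.002,0.003],0,1],[[0.015,0.004,0.005],0,1]])

```text
clock: 18.32
position: [470.9, -138.6, 300.3]
ee_rot: [1.0, -0.003, -0.018, -0.003]
contact_force: [-10.2, -1.5, 2.0]
gripper_width: 12.6
```

```bash
python3 - <<'E'
from h import *
s=st();print(R.from_quat(s['ee_rot']).apply([[1,0,0],[0,0,1]]))
E
```

```text
t 18.32 tcp [ 470.87 -138.59  300.25] notch [ 565.7 -138.5  135.4] F [-10.19  -1.48   2.01] yaw -0.39 w 12.6
[[ 0.99933224 -0.00675565 -0.03590874]
 [-0.03586409  0.00661787 -0.99933476]]
```

Call:
play_rows(moves=[[[0.008,0.002,0.005],0,1],[[0.016,0.004,0.007],0,1]])

```text
clock: 18.58
position: [473.3, -137.8, 301.2]
ee_rot: [1.0, -0.005, -0.023, -0.003]
contact_force: [-11.3, -2.1, 1.1]
gripper_width: 13.0
```

```bash
python3 - <<'E'
from h import *
s=st();print(R.from_quat(s['ee_rot']).apply([[1,0,0],[0,0,1]]))
p=shot('wrist'); crop(p,280,50,140,100,5.5,'c23'); st()
E
```

```text
t 18.57 tcp [ 473.28 -137.81  301.24] notch [ 566.6 -137.9  135.5] F [-11.26  -2.15   1.07] yaw -0.51 w 13.0
[[ 0.9989326  -0.00886605 -0.0453327 ]
 [-0.04527296  0.0068268  -0.99895133]]
crop origin 210 0 scale 5.5
t 18.62 tcp [ 473.47 -137.78  301.24] notch [ 566.8 -137.9  135.5] F [-10.25  -1.81   1.26] yaw -0.5 w 12.8
```

View pics/c23.png

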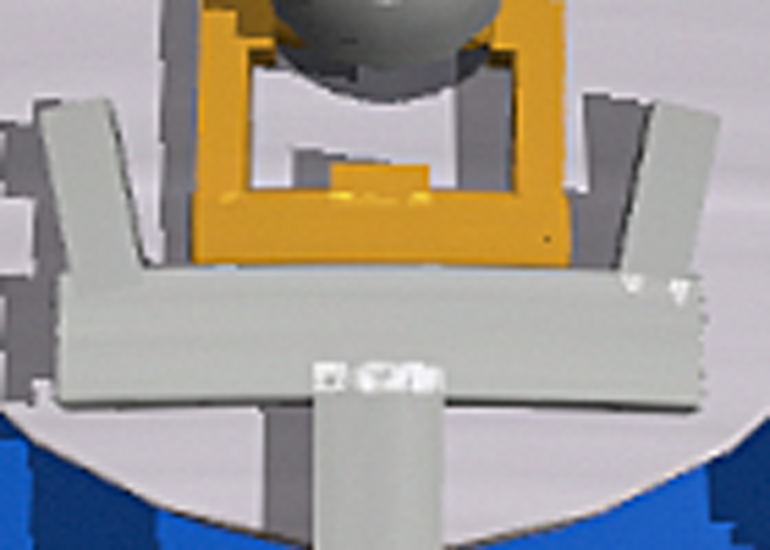

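Call:
play_rows(moves=[[[0.009,0.002,0.003],0,1],[[0.018,0.004,0.006],0,1]])

```text
clock: 18.88
position: [477.1, -137.0, 302.3]
ee_rot: [1.0, -0.005, -0.026, -0.003]
contact_force: [-5.8, -2.8, 0.5]
gripper_width: 12.7
```

```bash
python3 - <<'E'
from h import *
s=st();print(R.from_quat(s['ee_rot']).apply([[1,0,0],[0,0,1]]))
E
```

```text
t 18.88 tcp [ 477.09 -137.01  302.31] notch [ 569.3 -137.3  136. ] F [-5.81 -2.82  0.5 ] yaw -0.6 w 12.7
[[ 0.99860353 -0.01040272 -0.0517955 ]
 [-0.05172712  0.0067386  -0.99863852]]
```

The force dropped from about 11 to 5.8 N, so it has snapped. I'm easing off now.

Call:
play_rows(moves=[[[-0.02,-0.005,0],0,1],[[-0.04,-0.008,0],0,1],[[-0.055,-0.01,0],0,1],[[-0.055,-0.01,0],0,1]])

```text
clock: 19.38
position: [460.5, -140.0, 302.6]
ee_rot: [1.0, -0.005, -0.025, -0.003]
contact_force: [-0.2, -0.3, -0.4]
gripper_width: 13.0
```

```bash
python3 - <<'E'
from h import *
import pickle
s=st();print(R.from_quat(s['ee_rot']).apply([[1,0,0],[0,0,1]]))
p=shot('wrist','w24'); pickle.dump((p,arm.read_state()),open('w24.pkl','wb')); crop(p,280,50,140,100,5.5,'c24'); st()
q=shot('side','s24');crop(q,302,146,80,60,9,'c25')
q=shot('scene','sc24');crop(q,200,175,60,50,10,'c26')
E
```

```text
t 19.38 tcp [ 460.53 -139.98  302.57] notch [ 552.9 -140.2  136.4] F [-0.16 -0.35 -0.44] yaw -0.59 w 13.0
[[ 0.99866774 -0.01020783 -0.05058199]
 [-0.05051466  0.00675003 -0.99870051]]
crop origin 210 0 scale 5.5
t 19.43 tcp [ 460.71 -139.97  302.57] notch [ 553.1 -140.2  136.4] F [ 0.12  0.05 -1.16] yaw -0.58 w 13.2
crop origin 262 116 scale 9
crop origin 170 150 scale 10
```

View pics/c24.png

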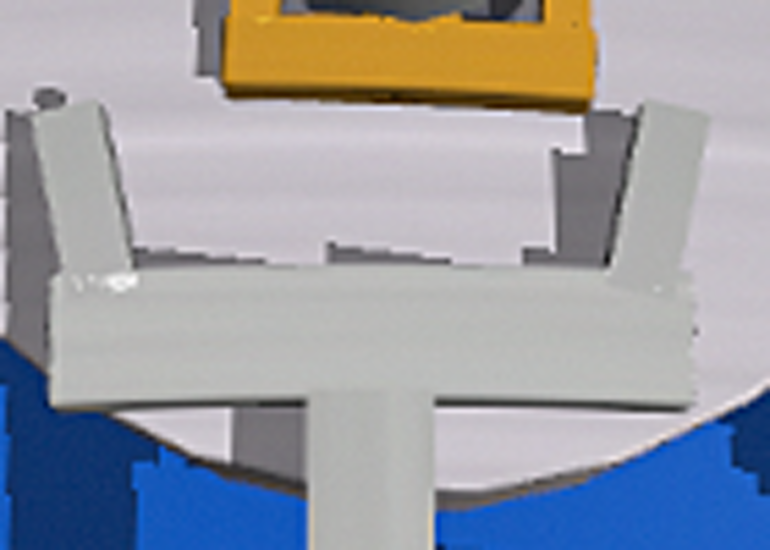

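View pics/c25.png

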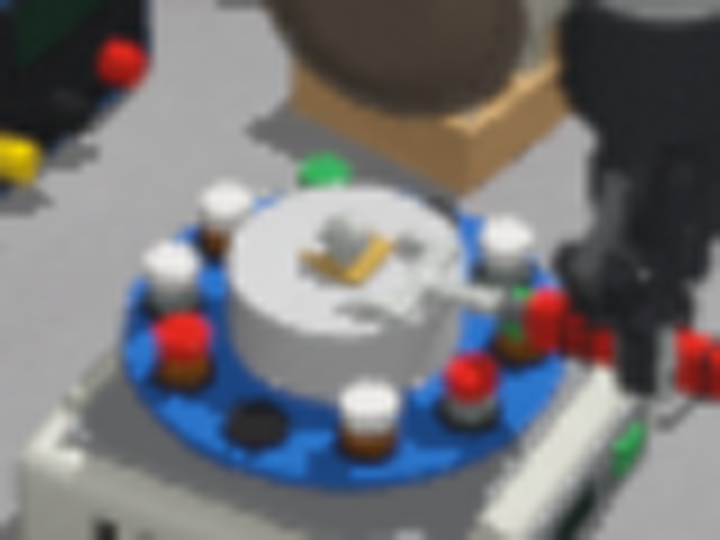

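View pics/c26.png

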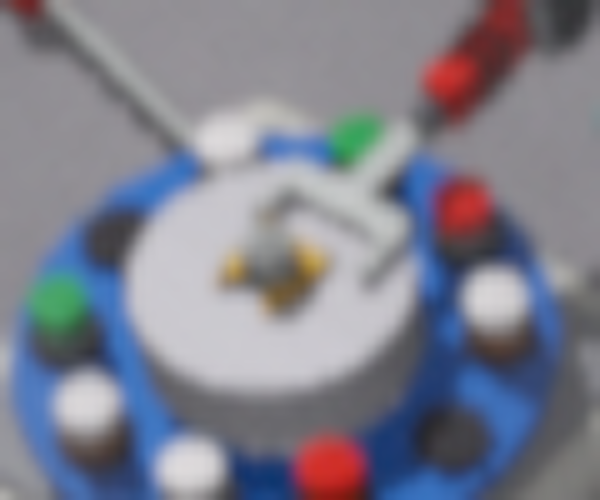

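It looks home. I'll back away and rise so the wrist camera can see it fully.

Call:
play_rows(moves=[[[-0.04,0,0],0,1],[[-0.08,0,0.02],0,1],[[-0.08,0,0.08],0,1],[[-0.08,0,0.18],0,1],[[-0.04,0,0.23],0,1],[[-0.02,0,0.23],0,1],[[-0.02,0,0.23],0,1]])

```text
clock: 20.4
position: [454.3, -139.9, 370.7]
ee_rot: [1.0, -0.005, -0.026, -0.003]
contact_force: [-0.5, 0.3, -1.0]
gripper_width: 12.7
```

```bash
python3 - <<'E'
from h import *
import pickle
s=st()
p=shot('wrist','w25'); pickle.dump((p,arm.read_state()),open('w25.pkl','wb')); crop(p,285,55,140,110,5.5,'c27'); st()
E
```

```text
t 20.4 tcp [ 454.33 -139.9   370.69] notch [ 546.4 -140.1  204.3] F [-0.55  0.34 -1.02] yaw -0.6 w 12.7
crop origin 215 0 scale 5.5
t 20.45 tcp [ 454.15 -139.92  370.46] notch [ 546.1 -140.1  204. ] F [ 0.34  0.32 -1.73] yaw -0.6 w 13.2
```

View pics/w25.png

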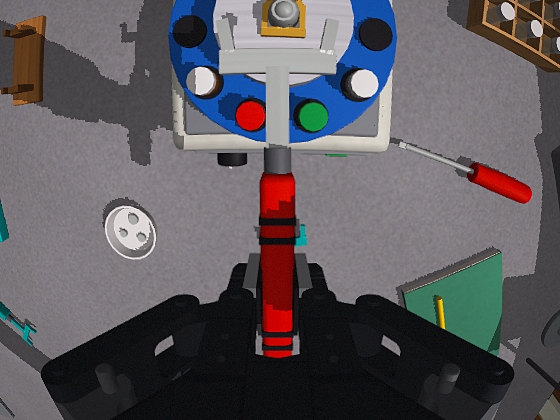

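View pics/c27.png

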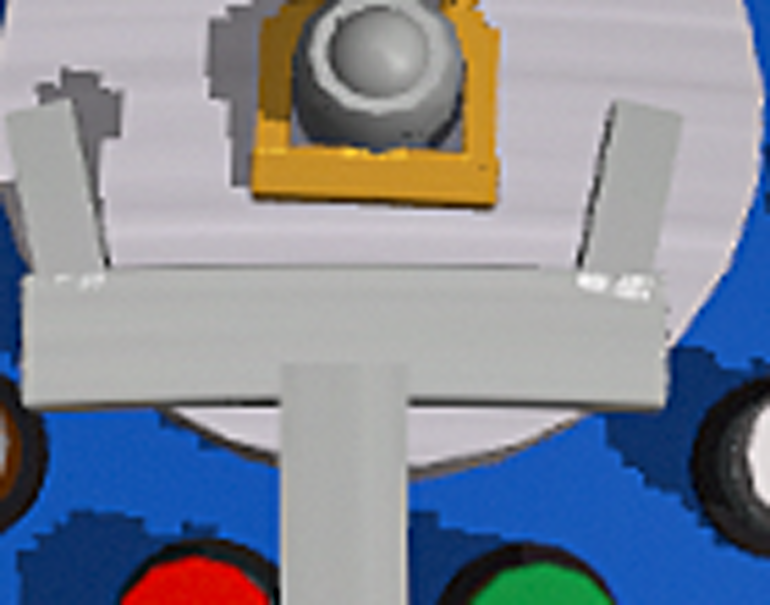

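```bash
python3 - <<'E'
from h import *
import pickle
p,s=pickle.load(open('w25.pkl','rb'))
V=lambda u,v,z: atz(p,215+u/5.5,v/5.5,z,True)
a,b=V(253,195,138),V(496,203,138); h=V(382,52,150); h2=V(382,52,148)
print(a,b,(a+b)/2,h,h2,math.degrees(math.atan2(b[0]-a[0],a[1]-b[1])),h-(a+b)/2)
E
```

```text
[ 565.63191821 -130.64045932  138.        ] [ 564.58367277 -156.70583176  138.        ] [ 565.10779549 -143.67314554  138.        ] [ 578.57731155 -144.4382769   150.        ] [ 579.1850303 -144.4758959  148.       ] -2.302966986652738 [13.46951606 -0.76513136 12.        ]
```

The seat is confirmed: the clip's back edge is 13.5 to 14 mm behind the spindle axis, within about 2° of square. I'll carry the fork back to the rest now. Note that the tool is pitched 2.9° nose-down from the pushing.

Call:
play_rows(moves=[[[0.07,0.12,0],0,1],[[0.15,0.27,0],-0.05,1],[[0.24,0.44,0],-0.1,1],[[0.33,0.61,0],-0.11,1],[[0.42,0.78,-0.03],-0.11,1],[[0.49,0.9,-0.06],-0.11,1],[[0.53,0.97,-0.09],-0.11,1],[[0.545,1,-0.1],-0.11,1],[[0.545,1,-0.1],-0.11,1],[[0.545,1,-0.1],-0.11,1]])

```text
clock: 21.7
position: [617.3, 158.9, 341.1]
ee_rot: [0.999, -0.035, -0.026, -0.004]
contact_force: [-0.2, 0.5, -1.9]
gripper_width: 12.8
```

```bash
cat >> h.py <<'E'
def org():
    s=arm.read_state(); T=R.from_quat(s['ee_rot']); print('fork origin',np.round(s['position']+T.apply([0.2,0.3,161.3]),2),'axis',np.round(T.apply([1,0,0]),4))
E
python3 - <<'E'
from h import *
p=shot('wrist','w26'); st(); p=shot('wrist','w26'); st(); org()
E
```

```text
t 21.75 tcp [617.33 158.92 341.24] notch [709.2 153.3 174.9] F [-0.17 -0.11 -1.65] yaw -3.97 w 12.7
t 21.8 tcp [617.35 159.   341.3 ] notch [709.3 153.5 174.9] F [ 0.44 -0.45 -1.25] yaw -3.97 w 12.5
fork origin [609.15 160.4  180.21] axis [ 0.9962 -0.0691 -0.0526]
```

View pics/w26.png

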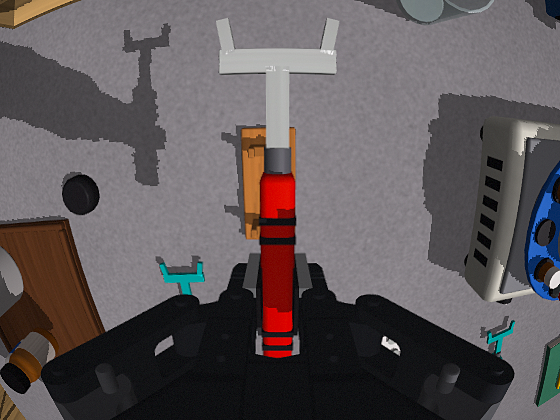

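Call:
play_rows(moves=[[[0.005,0.032,-0.06],0,1],[[0.005,0.032,-0.16],0,1],[[0.005,0.032,-0.28],0,1],[[0.005,0.032,-0.37],0,1],[[0.005,0.032,-0.41],0,1],[[0.005,0.032,-0.427],0,1],[[0.005,0.032,-0.427],0,1],[[0.005,0.032,-0.427],0,1]])

```text
clock: 22.8
position: [619.2, 168.8, 214.4]
ee_rot: [0.999, -0.035, -0.025, -0.005]
contact_force: [0.5, -0.5, -0.8]
gripper_width: 12.8
```

```bash

python3 - <<'E'
from h import *
p=shot('wrist','w27'); st(); org()
q=shot('side','s27');crop(q,242,222,80,60,9,'c28')
q=shot('scene','sc27');crop(q,272,255,60,60,9,'c29'); org()
E
```

```text
t 22.85 tcp [619.14 168.75 214.35] notch [711.4 163.4  48.2] F [ 0.24  0.06 -0.68] yaw -3.96 w 12.9
fork origin [611.25 170.29  53.25] axis [ 0.9963 -0.0689 -0.0507]
crop origin 202 192 scale 9
crop origin 242 225 scale 9
fork origin [611.02 170.17  52.97] axis [ 0.9963 -0.069  -0.0513]
```

View pics/w27.png

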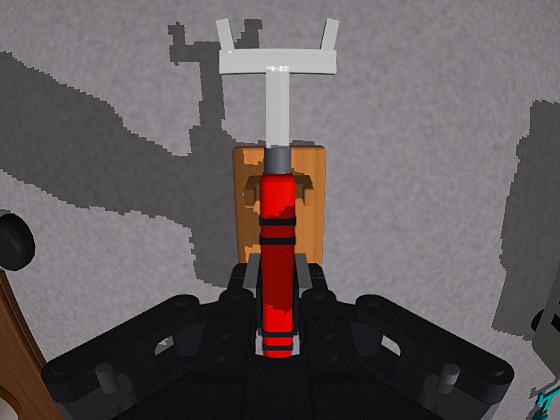

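View pics/c28.png

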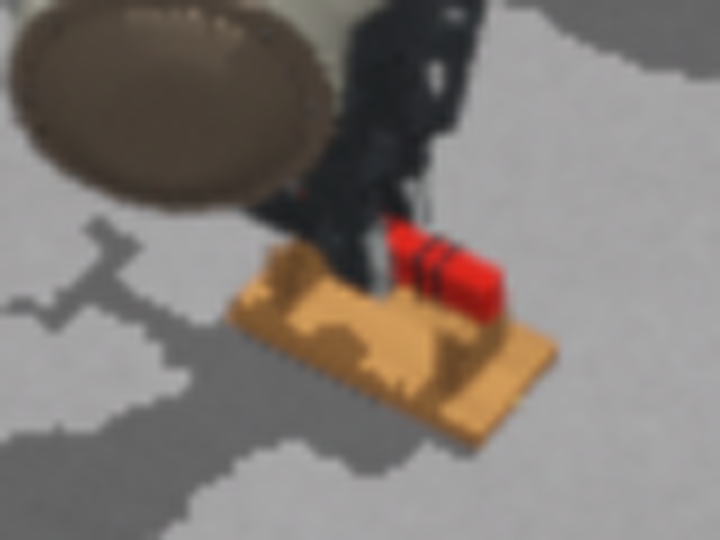

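View pics/c29.png

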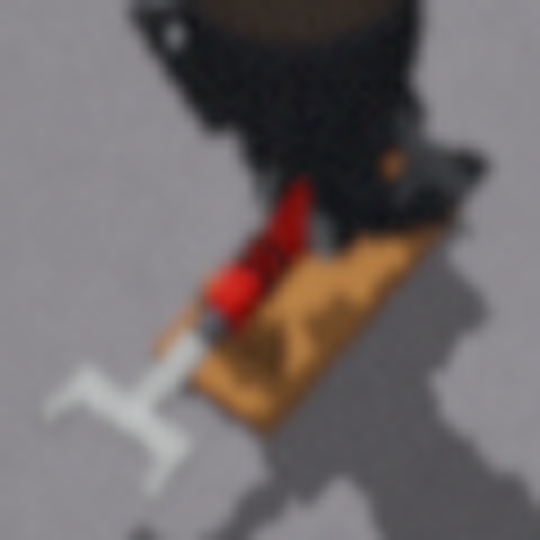

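The handle (column 278) is centred in the front cradle (cheeks at 250 and 309). I'm lowering it.

Call:
play_rows(moves=[[[0,0,-0.012],0,1],[[0,0,-0.022],0,1],[[0,0,-0.03],0,1],[[0,0,-0.03],0,1]])

```text
clock: 23.45
position: [618.9, 168.6, 204.6]
ee_rot: [0.999, -0.035, -0.026, -0.005]
contact_force: [-0.9, -0.1, -0.3]
gripper_width: 12.8
```

```bash

python3 - <<'E'
from h import *
st(); org(); arm.get_image('side'); st(); org()
E
```

```text
t 23.45 tcp [618.92 168.61 204.62] notch [710.9 163.1  38.3] F [-0.91 -0.1  -0.31] yaw -3.96 w 12.8
fork origin [610.82 170.06  43.53] axis [ 0.9963 -0.0691 -0.052 ]
t 23.5 tcp [618.99 168.65 204.83] notch [711.1 163.2  38.5] F [ 0.29 -0.32 -0.78] yaw -3.96 w 12.9
fork origin [610.95 170.12  43.73] axis [ 0.9963 -0.069  -0.0516]
```

Call:
play_rows(moves=[[[0,0,-0.004],0,1],[[0,0,-0.006],0,1],[[0,0,-0.006],0,1]])

```text
clock: 23.88
position: [619.1, 168.7, 203.8]
ee_rot: [0.999, -0.035, -0.025, -0.005]
contact_force: [-2.8, -0.1, 3.9]
gripper_width: 12.7
```

Call:
play_rows(moves=[[[0,0,-0.003],0,1],[[0,0,-0.004],0,1],[[0,0,-0.004],0,1]])

```text
clock: 24.25
position: [619.0, 168.7, 203.7]
ee_rot: [0.999, -0.034, -0.025, -0.005]
contact_force: [-3.2, 0.1, 7.1]
gripper_width: 12.9
```

```bash

python3 - <<'E'
from h import *
st(); org(); arm.get_image('side'); st(); org()
E
```

```text
t 24.25 tcp [619.01 168.72 203.71] notch [711.3 163.3  37.5] F [-3.24  0.08  7.13] yaw -3.93 w 12.9
fork origin [611.15 170.21  42.61] axis [ 0.9964 -0.0684 -0.0505]
t 24.3 tcp [619.01 168.7  203.72] notch [711.3 163.3  37.5] F [-3.73 -0.64  7.75] yaw -3.93 w 13.1
fork origin [611.15 170.2   42.62] axis [ 0.9964 -0.0684 -0.0505]
```

Call:
play_rows(moves=[[[0,0,0.002],0,1],[[0,0,0.002],0,0.6],[[0,0,0.002],0,0.5],[[0,0,0.002],0,0.3],[[0,0,0.002],0,0],[[0,0,0.002],0,-0.5],[[0,0,0.002],0,-1],[[0,0,0.002],0,-1],[[0,0,0.002],0,-1],[[0,0,0.002],0,-1]])

```text
clock: 25.55
position: [619.0, 168.7, 204.3]
ee_rot: [0.999, -0.034, -0.025, -0.005]
contact_force: [-0.6, 1.3, 0.1]
gripper_width: 85.4
```

```bash

python3 - <<'E'
from h import *
p=shot('wrist','w28');st(); 
E
```

```text
t 25.6 tcp [619.02 168.71 204.32] notch [711.3 163.3  38.1] F [ 0.37  0.75 -0.44] yaw -3.93 w 85.6
```

View pics/w28.png

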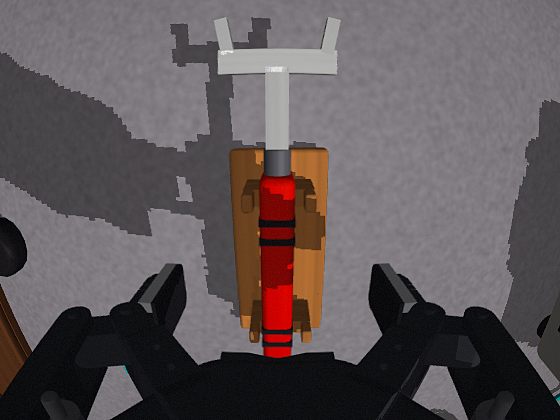

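The fork is released and lying in both cradles. I'll lift away and check everything.

Call:
play_rows(moves=[[[0,0,0.06],0,-1],[[0,0,0.2],0,-1],[[0,0,0.38],0,-1],[[0,0,0.55],0,-1],[[-0.1,-0.05,0.65],0,-1],[[-0.3,-0.1,0.7],0,-1],[[-0.5,-0.1,0.7],0,-1],[[-0.55,-0.1,0.7],0,-1],[[-0.55,-0.1,0.7],0,-1]])

```text
clock: 26.72
position: [453.5, 138.7, 416.0]
ee_rot: [0.999, -0.034, -0.024, -0.006]
contact_force: [1.7, 1.0, 0.8]
gripper_width: 85.4
```

```bash

python3 - <<'E'
from h import *
st()
q=shot('side','s29');crop(q,240,222,80,60,9,'c30');crop(q,300,152,70,56,10,'c32')
q=shot('scene','sc29');crop(q,272,255,60,60,9,'c31');crop(q,200,178,70,60,10,'c33')
for n,u,v,z in [('h back top',286,237.8,51)]: print(atz(q,u,v,z))
p=shot('wrist','w29')
E
```

```text
t 26.73 tcp [453.48 138.67 416.05] notch [546.3 133.7 250.1] F [1.69 1.01 0.76] yaw -3.85 w 85.4
crop origin 200 192 scale 9
crop origin 265 124 scale 10
crop origin 242 225 scale 9
crop origin 165 148 scale 10
[564.42201693 173.84420577  51.        ]
```

View pics/c30.png

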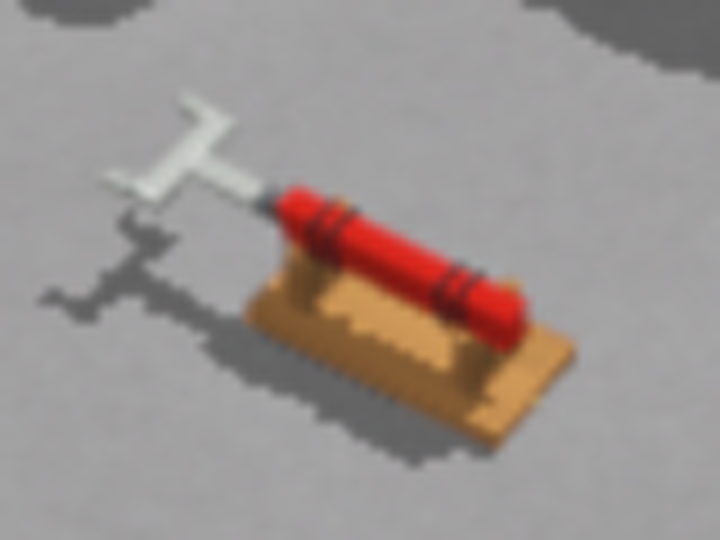

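View pics/c31.png

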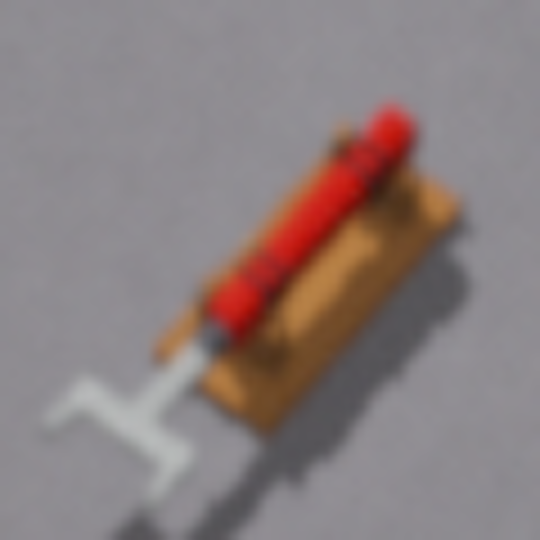

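View pics/c32.png

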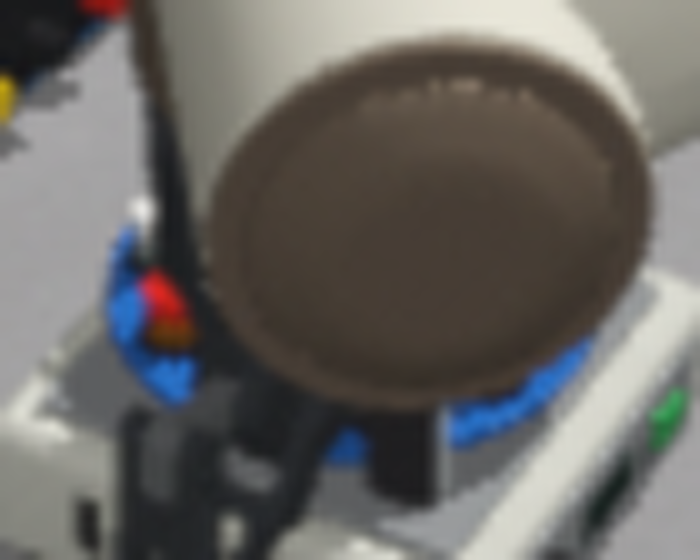

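View pics/c33.png

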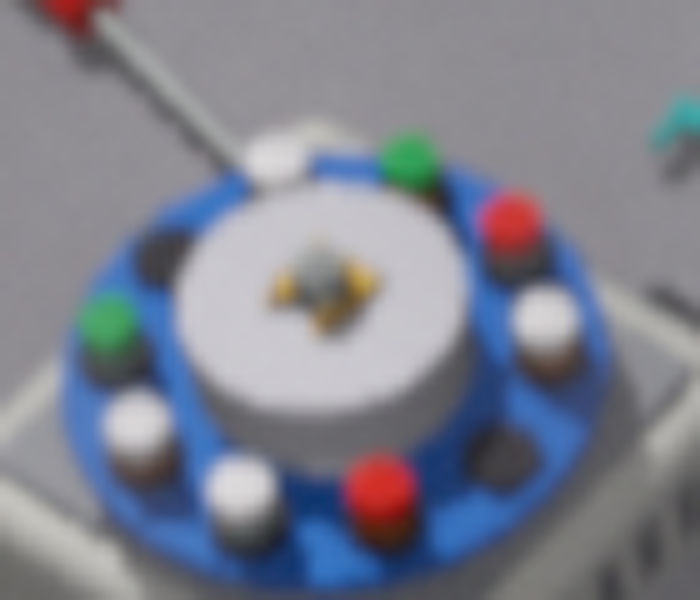

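View pics/sc29.png

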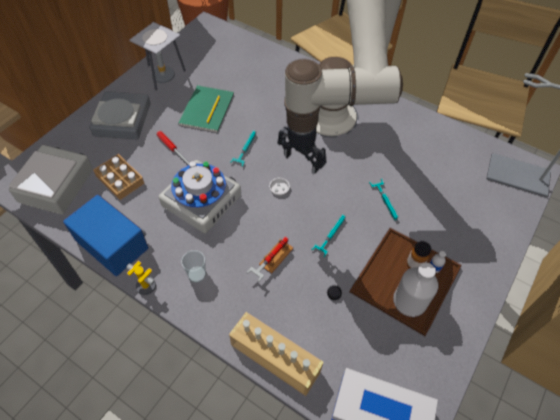

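View pics/w29.png

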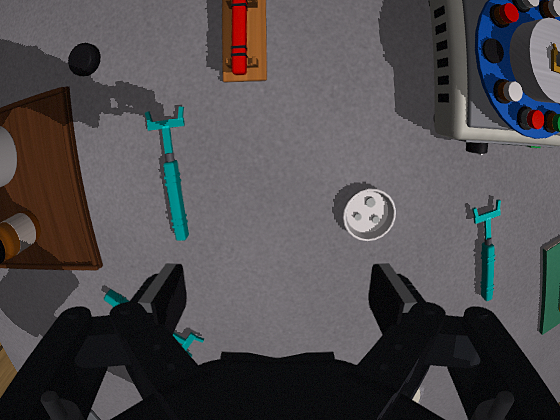

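The fork is back in both cradles and nothing else has shifted. I'll take one last overhead look at the clip.

Call:
play_rows(moves=[[[0.03,-0.1,0],0,-1],[[0.08,-0.27,0],0,-1],[[0.12,-0.45,0],0,-1],[[0.16,-0.63,0],0,-1],[[0.18,-0.8,-0.05],0,-1],[[0.18,-0.9,-0.1],0,-1],[[0.18,-0.93,-0.13],0,-1],[[0.18,-0.93,-0.13],0,-1],[[0.18,-0.93,-0.13],0,-1]])

```text
clock: 28.0
position: [509.8, -139.2, 375.9]
ee_rot: [0.999, -0.034, -0.024, -0.005]
contact_force: [-0.1, -0.3, 0.1]
gripper_width: 85.2
```

```bash

python3 - <<'E'
from h import *
import pickle
st(); p=shot('wrist','w30'); pickle.dump((p,0),open('w30.pkl','wb')); u,v=proj(p,[575,-143,140],True); print(u,v); crop(p,u,v,100,100,6,'c34')
E
```

```text
t 28.0 tcp [ 509.8  -139.16  375.94] notch [ 602.4 -144.5  209.9] F [-0.13 -0.29  0.11] yaw -3.87 w 85.2
278.19637237065194 111.35774849278599
crop origin 228 61 scale 6
```

View pics/c34.png

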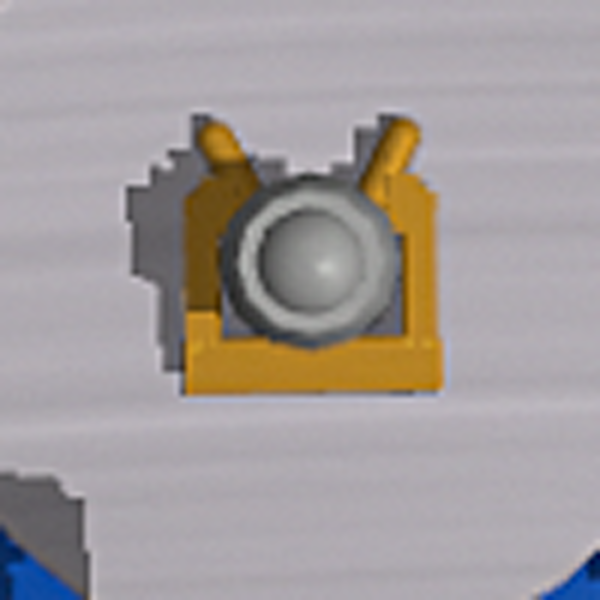

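The overhead view shows the clip square on the spindle. The jaws are closed behind the groove and the flared ends show evenly beyond the head.

```bash
python3 -c "
from bench import arm
print(arm.job_done())"
```

```text
the job is handed in; nothing more can be done
None
```

The clip is home on the spindle, the red fork is back in its rest, and I handed the job in at about 28 s of the 61 s allowed.

- **Push:** I pushed the clip with the fork in small steps, following the spindle's sideways drift. The reaction rose to about 11 N, then dropped to 5.8 N at the snap, and I eased off straight away. The spindle's sideways movement (estimated from the force, not measured) was about 10 mm.
- **Clip check:** From above, the jaws are closed behind the spindle. The back edge measured 13.5–14 mm from the axis (14 mm expected), and the clip sits about 2° off square. The fingers never touched it.
- **Fork check:** The fork lies in both cradles in the side, scene and wrist pictures. In those pictures nothing else had moved.

**What went less well:**
- During the push the tool pitched about 3° nose-down, because each step started from the slightly deflected pose.
- As a result, the blade pressed on the flat top with an estimated 2–3 N, and I raised it to compensate.
- When I released the fork in the rest, its back end dropped an estimated 3–4 mm into the rear cradle.
- Single camera measurements disagreed by up to about 2 mm, within the stated calibration.

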